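# Pack the filled tin lid up in the gift hamper and set the empty one aside

### The job

Two look-alike square gift tins lie on their sides on the packing bench: one has its aroma stone inside, the other is an empty display tin, and only lifting them tells which. Stand the filled one lid up, fully home, in the free square pocket of the wicker gift hamper, and put the empty one, any way up, on the floor of the shallow carton tray that already holds a round display tin. Set the tins down, do not drop them, and leave the two jars and the round tin where they are.

Things in the scene. Friction and masses are not known exactly. Their poses are not given: they have to be found in the camera images.
- tin_a_centre (a point): One of two look-alike steel tins, lying at the start: square body 52 x 52 mm, 58 mm long, with a round lid (40 mm across, 12 mm high, pressed on firmly) on the middle of one end. Point: centre of the square body, 29 mm from the base, 26 mm from each long side; its x axis runs from base to lid. The filled tin weighs about 220 g, the empty one about 80 g (within 15 percent); either name may be the filled one.
- tin_b_centre (a point): The other look-alike tin: same sizes, same point and axes; either name may be the filled one.
- pocket (a point): Centre of the floor of the free square pocket, 60 x 60 mm, 18 mm deep, sides along its x and y, z up. The hamper is a willow tray 300 x 300 mm, 52 mm high, fixed to the bench, filled by a board whose top is 18 mm above this point. Hamper middle: 80 mm along +x. The two jars stand 170 mm along +x, 70 mm to each side in y; the -x, +y and -y sides are clear (rim 70 mm away at -x).
- carton_floor (a point): Centre of the inner floor of the shallow open carton tray, 5 mm above the bench. Inner size 250 (x) by 270 (y) mm, walls 5 mm thick with their top 31 mm above this floor; fixed to the bench. The round display tin stands in its +x half; the rest of the floor is free.
- candle_jar: Amber candle jar, 70 mm across, 80 mm high, standing in a round pocket of the hamper; origin at the centre of its underside, z up. Leave alone.
- cream_jar: White cream jar, 70 mm across, 55 mm high, standing in the other round pocket; origin at the centre of its underside, z up. Leave alone.
- round_tin: Round display tin, 70 mm across, 46 mm high, standing in the carton tray; origin at the centre of its underside, z up. Leave alone.
Mind the look-alikes: they are no part of the job. Leave any green look-alike of the part that bears tin_a_centre alone.

How it is judged:
By the outcome, as a careful person would: the job done as asked, in the order asked, and still so for the second after the job is handed in, with the robot touching nothing.
It also fails if it takes over 72 s, if anything falls off the work surface, if the arm or the gripper's body presses on something with over 40 N, if the wrist force passes 120 N, or if a joint passes its speed limit or range.

### The arm

A 6-joint arm with a two-finger parallel gripper is mounted at the origin on the work surface. World frame = base frame: x ahead of the robot, y to its left, z up, the work surface at z = 0. Lengths are in m, angles in rad, forces in N, time in s.
With the tool pointing down it reaches from about 0.35 to 0.775 m from the base axis. Payload 5.5 kg.
Tool frame: the origin (TCP) lies midway between the tips of the shut fingers; the grasp point (between the pads) lies 19 mm behind it; x points along the fingers, y is the direction in which the jaws open and shut, and the axes are right-handed (so a half turn about x gives the same grasp; the last joint's range is limited). The gripper opens to 85 mm and grips with 20 to 120 N. Pads are 22 mm wide; open, the fingers measure 114 mm over their backs; the gripper's body (76 mm by 85 mm) begins 54 mm behind the grasp point. The pads swing forward as they close: fully open they stand 13 mm farther back than shut.
Start: joints at [1.157, 0.313, 0.046, 1.304, 0, 1.431], TCP at [0.155, 0.554, 0.231] pointing down, gripper open.
Joint ranges: [-2.76, 2.76], [-0.86, 1.69], [-1.03, 1.26], [-2.2, 2.34], [-1.47, 1.5], [-3.14, 3.14]. Speed limits (rad/s): [2.57, 2.57, 3.14, 3.14, 3.14, 3.14].

### API

Orientations are given as a unit quaternion [w, x, y, z].
In Python, from workcell import env, optics, order, models gives the robot as it stands. The module is installed in compiled form; this text tells all that it offers.
- The arm moves only by the tool servo_tool, never from a script. Its argument "moves" is a list of rows, each a list of 5 numbers: the shift along the tool's x, y, z in cm, then the turn about the tool's x in rad, then the closure, from -1 (fully open) to 1 (shut). A call has exactly 10 rows; each row shifts and turns the commanded pose from where the row before left it, along the tool's axes as they then stand; what a row does not reach is not made up. A row lasts 1/8 s, in which the tool goes at most 62.5 mm and 10.7 degrees, less where a joint would pass 70% of its speed; a pose out of reach is approached as far as the arm can. A call is refused whole if a number of a shift passes 6.25 or a number of a turn 0.188, either way. A call with a gripper value outside its range is refused whole. The fingers move at their own pace and stop on an object; "grip_force" is the grip in N (left out, the last holds). Time passes only in rows, so rows that do not move let the fingers close, or fill a call up. It gives the time, the measured TCP pose, the force and the opening at its end, in the units of the state.
- env.get_state(): the state, without advancing time (a new reading comes with each control period).
- optics.read_camera(name): name is "scene" or "top" or "wrist"; returns a dict with "pixels" (420x560x3 uint8, blue, green, red), "vertical_fov" (degrees; the focal length in pixels is half the picture's height over the tangent of half this angle, whatever the lens; pixels are square), "cx", "cy" (the principal point, pixels), "extrinsics" (4x4, takes a point from world to camera coordinates). Camera axes: x right, y up, looking along -z (the intrinsics and any distortion apply to the point x, -y, -z); pixel columns grow to the right and rows downward; lengths in m; the calibration is good to about 2 mm. A picture is of the moment at which its call begins. There is no depth.
- order.hand_in(): hands the job in, once; it reports no verdict.
Trained networks look in a picture, given as the dict that the camera call returned (one of the last four; its "shot" number tells which), for a name from the list of things; names that differ only in an ending like _2 or _b are one class to them, and where a whole thing is asked for, a point or a joint stands for the part that bears it (a point fixed in the world has none). Each returns a list of dicts, best first, with "conf" (0 to 1); they miss things now and then, are a little off and sometimes report something else, mostly with a low value. They report only what shows in the picture. A call takes as long as a camera call. They do not tell look-alikes from the thing itself.
- models.outline_of(name, picture): "pixels" (420x560 bool, what is visible of it) and "location" ([column, row] in pixels, amid what is visible of it).
- models.pinpoint(name, picture): "location" ([column, row] in pixels: a listed point, or the origin of a listed thing).
The state is a dict: "clock": time; "joint_pos": joint angles; "qvel": joint speeds; "tau": joint torques, N m; "tcp_pos": TCP position; "orientation": TCP orientation; "wrist_force": force on the tool from outside, world axes, zero at the start; "ft_torque": the same for the moment, N m; "finger_gap": finger opening in m.
Only numpy, scipy, OpenCV 4.12 (cv2) and the standard library are available. Lean on these libraries where they do the work, as an engineer would, in place of code of your own. Each camera call takes 0.05 s, during which the arm holds its last target.

## Working session

There is one attempt and no reset: what is moved stays moved. The work goes in short steps, Python scripts to look and compute and a tool call to move; the robot and the scene stay as the last step left them, time stands still between calls to the robot, and variables do not carry over. Pictures are saved under pics/ and viewed, and the job is handed in when it is done.

Besides the shell and the picture viewer there is one more tool, called after "Request:" as a command line: name --pt "numbers of a row" for each row, then --argument value for the rest. servo_tool: Moves the arm, as the interface text tells. Its arguments: {"type":"object","properties":{"moves":{"type":"array"},"grip_force":{"type":"number"}},"required":["moves"]}

```bash
mkdir -p pics
cat > look.py <<'E'
import cv2,sys,numpy as np
from workcell import env,optics,models
E
python3 - <<'E'
import cv2,numpy as np,pickle
from workcell import env,optics,models
s=env.get_state();print(s)
names=['tin_a_centre','pocket','carton_floor','candle_jar','cream_jar','round_tin']
P={}
for n in ['scene','top','wrist']:
    p=optics.read_camera(n);P[n]=p
    cv2.imwrite(f'pics/0_{n}.png',p['pixels'])
    print(n,{k:v for k,v in p.items() if k!='pixels'})
    for m in names:
        print(n,m,[(np.round(r['location'],1).tolist(),round(r['conf'],2)) for r in models.pinpoint(m,p)])
pickle.dump(P,open('P0.pkl','wb'))
print(env.get_state()['clock'])
E
```

```text
{'clock': 0.0, 'joint_pos': array([1.15738408e+00, 3.13970046e-01, 4.49838124e-02, 1.30360234e+00,
       6.48129573e-06, 1.43121418e+00]), 'qvel': array([-6.09701513e-05,  2.58817867e-03, -1.04962463e-03, -5.42758865e-04,
        4.39911361e-04,  2.38659894e-03]), 'tau': array([-8.36770305e-04, -4.80623996e+01,  2.98533332e+01,  1.95038854e-02,
       -3.67490766e-04, -8.04715398e-06]), 'tcp_pos': array([0.15528284, 0.55310648, 0.23042812]), 'orientation': array([ 0.70031405,  0.09590237,  0.70066441, -0.09712029]), 'wrist_force': array([-0.3578062 , -0.59515557, -0.79987669]), 'ft_torque': array([ 0.00356667,  0.00747254, -0.02724426]), 'finger_gap': 0.08589433069630925}
scene {'vertical_fov': 46.57164284895587, 'cx': 276.2965137413481, 'cy': 201.99375132603737, 'extrinsics': array([[-0.05930263,  0.99815059, -0.01336386,  0.02858215],
       [-0.77674894, -0.03773146,  0.6286791 ,  0.42989526],
       [ 0.62701218,  0.04766269,  0.77754999, -1.59419378],
       [ 0.        ,  0.        ,  0.        ,  1.        ]]), 'shot': 1}
scene tin_a_centre [([343.1, 261.0], 0.96), ([282.4, 2
[... 775 characters left out ...]
op candle_jar [([437.4, 192.7], 0.68)]
top cream_jar [([387.4, 196.6], 0.61)]
top round_tin [([158.4, 213.3], 0.78)]
wrist {'vertical_fov': 66.41903697635836, 'cx': 274.66045659726774, 'cy': 211.15444304932075, 'extrinsics': array([[ 2.69574009e-01,  9.62979629e-01, -2.96911813e-04,
        -5.75887777e-01],
       [-9.28962542e-01,  2.59970103e-01, -2.63522564e-01,
         3.45508155e-02],
       [-2.53689673e-01,  7.13146539e-02,  9.64653186e-01,
        -3.77248926e-01],
       [ 0.00000000e+00,  0.00000000e+00,  0.00000000e+00,
         1.00000000e+00]]), 'shot': 3}
wrist tin_a_centre []
wrist pocket []
wrist carton_floor []
wrist candle_jar []
wrist cream_jar []
wrist round_tin []
1.05
```

View pics/0_scene.png

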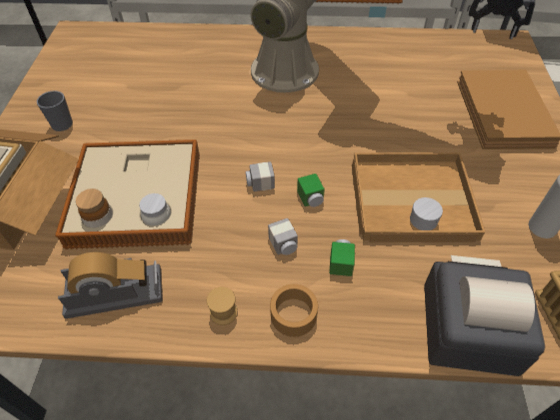

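View pics/0_top.png

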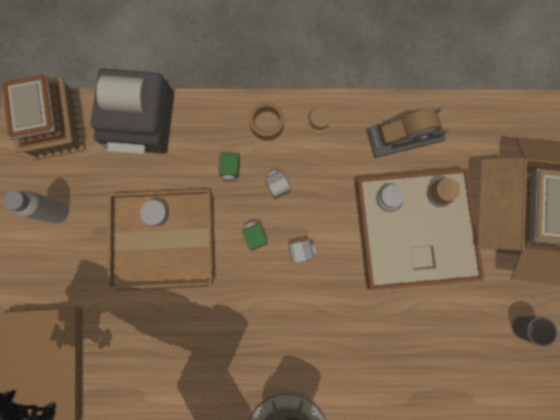

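View pics/0_wrist.png

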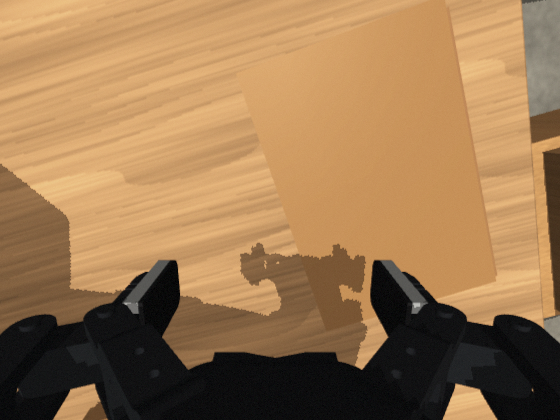

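The two steel (white) tins are at scene (284,237) and (262,178), and in top at (277,183) and (302,251). The green look-alikes, at top (229,166) and (255,236), are to be left alone. The carton is at left in the top view and the hamper at right, with its pocket at top (423,258).

```bash
cat > h.py <<'E'
import cv2,numpy as np
def K(p):
    f=210/np.tan(np.radians(p['vertical_fov'])/2); return np.array([[f,0,p['cx']],[0,f,p['cy']],[0,0,1.]])
def ray(p,uv):
    k=K(p);d=np.array([(uv[0]-p['cx'])/k[0,0],-(uv[1]-p['cy'])/k[0,0],-1.])
    R=p['extrinsics'][:3,:3];t=p['extrinsics'][:3,3]
    return -R.T@t,R.T@d/np.linalg.norm(d)
def plane(p,uv,z):
    o,d=ray(p,uv);return o+d*(z-o[2])/d[2]
def proj(p,X):
    X=np.atleast_2d(X);c=X@p['extrinsics'][:3,:3].T+p['extrinsics'][:3,3]
    f=K(p)[0,0];return np.c_[p['cx']+f*c[:,0]/-c[:,2],p['cy']+f*-c[:,1]/-c[:,2]]
def tri(*obs):
    A=np.zeros((3,3));b=np.zeros(3)
    L=[ray(p,uv) for p,uv in obs]
    for o,d in L:
        M=np.eye(3)-np.outer(d,d);A+=M;b+=M@o
    X=np.linalg.solve(A,b)
    return X,max(np.linalg.norm((np.eye(3)-np.outer(d,d))@(X-o)) for o,d in L)
E
python3 - <<'E'
import pickle,cv2,numpy as np
from h import *
P=pickle.load(open('P0.pkl','rb'));s,t=P['scene'],P['top']
for n,a,b in [('pocket?',(138.6,165.3),(423.5,261)),('carton',(413.4,195.8),(159.7,239.2)),('greenfar',(343,261),(231.3,168.7)),('greennear',(311,190),(257.7,236.2)),('tin far',(282.4,237.9),(277,183)),('tin near',(261,179),(302,251)),
 ('cream jar base',(158.4,215),(387.4,196.6)),('candle',(100,219),(437.4,192.7))]:
    X,e=tri((s,a),(t,b));print(n,X.round(4),round(e,4),np.hypot(X[0],X[1]).round(3))
for n,c,x in [('s',s,[(240,155,330,265)]),('t',t,[(215,140,335,275)])]:
    x0,y0,x1,y1=x[0];cv2.imwrite(f'pics/1_{n}.png',cv2.resize(c['pixels'][y0:y1,x0:x1],None,fx=5,fy=5,interpolation=2)[:600,:800])
x0,y0,x1,y1=345,155,495,300
cv2.imwrite('pics/1_h.png',cv2.resize(t['pixels'][y0:y1,x0:x1],None,fx=4,fy=4,interpolation=2))
x0,y0,x1,y1=55,130,215,250
cv2.imwrite('pics/1_hs.png',cv2.resize(s['pixels'][y0:y1,x0:x1],None,fx=5,fy=5,interpolation=2))
E
```

```text
pocket? [ 0.4643 -0.3719  0.024 ] 0.003 0.595
carton [0.523  0.3546 0.0091] 0.0023 0.632
greenfar [0.7266 0.1645 0.0072] 0.0042 0.745
greennear [0.5311 0.0864 0.0258] 0.005 0.538
tin far [0.6814 0.0276 0.0257] 0.0011 0.682
tin near [ 0.4912 -0.0404  0.0163] 0.0011 0.493
cream jar base [ 0.6406 -0.2754  0.0416] 0.0013 0.697
candle [ 0.6535 -0.417   0.0335] 0.0011 0.775
```

View pics/1_t.png

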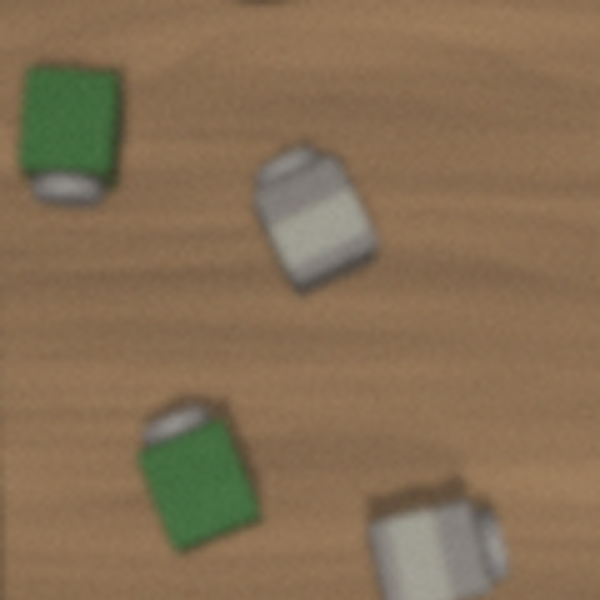

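View pics/1_s.png

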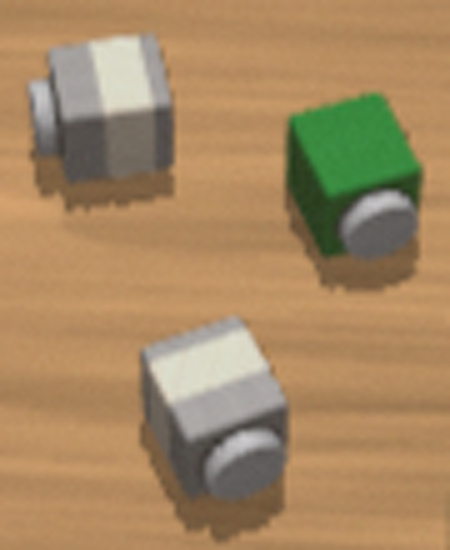

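View pics/1_h.png

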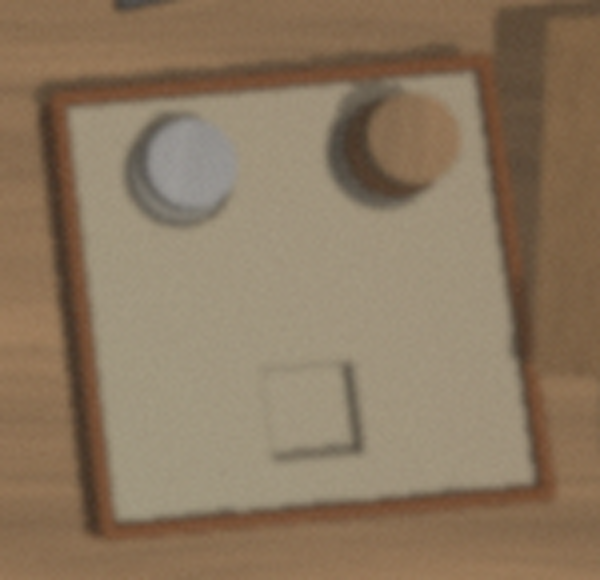

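View pics/1_hs.png

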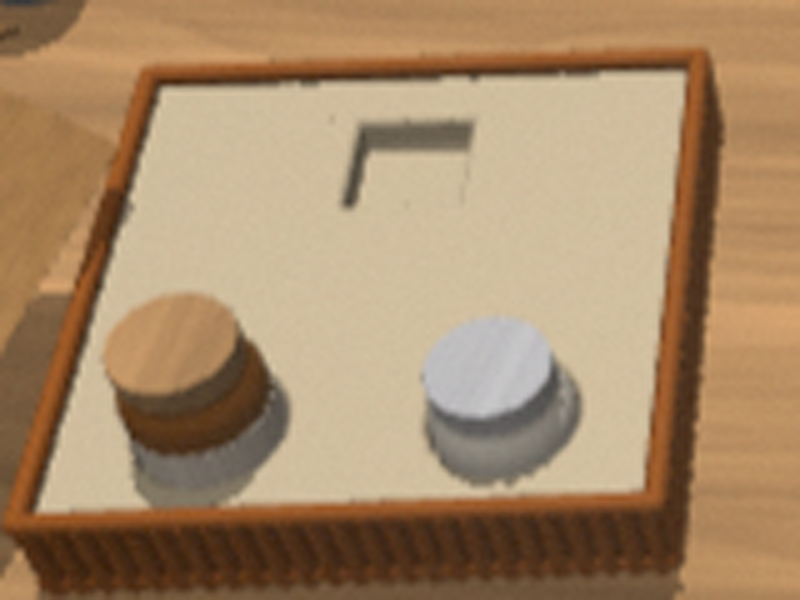

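```bash
cat >> h.py <<'E'
from scipy.spatial.transform import Rotation as Ro
def Rt(s): q=s['orientation'];return Ro.from_quat([q[1],q[2],q[3],q[0]]).as_matrix()
def totool(s,target,yaw=None):
    R=Rt(s);d=R.T@(np.array(target)-s['tcp_pos'])*100
    y=np.degrees(np.arctan2(R[1,1],R[0,1]))
    print('tool shift cm',d.round(2),'jaw yaw deg',y.round(2),'x axis',R[:,0].round(3),'tcp',s['tcp_pos'].round(4))
    if yaw is not None:
        for k in(-180,0,180):
            a=(yaw+k-y+540)%360-180;print('turn',np.radians(-a).round(3),'q6?',s['joint_pos'][5].round(2))
    return d
E
python3 - <<'E'
import pickle
from h import *
from workcell import env
P=pickle.load(open('P0.pkl','rb'));sc,t=P['scene'],P['top']
for n,a,b in [('-x+y',(196,141),(370,288)),('-x-y',(84,144),(482.5,278)),('+x+y',(187,229.6),(356.8,178)),('+x-y',(57,234.4),(467,169.5))]:
    X,e=tri((sc,a),(t,b));print(n,X.round(4),round(e,4), plane(t,b,.052).round(4),plane(sc,a,.052).round(4))
for b in [(411.25,246.75),(432.5,245.5),(435,268),(413.75,269.5)]: print(plane(t,b,.042).round(4))
s=env.get_state();totool(s,[0.491,-0.06,0.23],0)
# tin near axes
a=plane(t,(231.3+0,0),.05)
for b in [(215+373/5,140+530/5),(215+465/5,140+500/5)]:print(plane(t,b,.052).round(4))
E
```

```text
-x+y [ 0.3918 -0.2218  0.0495] 0.0006 [ 0.3918 -0.2207  0.052 ] [ 0.3944 -0.2216  0.052 ]
-x-y [ 0.4195 -0.5222  0.0517] 0.0003 [ 0.4194 -0.5217  0.052 ] [ 0.4196 -0.5224  0.052 ]
+x+y [ 0.6901 -0.1922  0.0558] 0.0014 [ 0.6908 -0.1915  0.052 ] [ 0.6874 -0.1946  0.052 ]
+x-y [ 0.7156 -0.4951  0.0516] 0.0012 [ 0.7158 -0.4962  0.052 ] [ 0.716  -0.4934  0.052 ]
[ 0.5026 -0.3375  0.042 ]
[ 0.5063 -0.3954  0.042 ]
[ 0.4455 -0.3995  0.042 ]
[ 0.4413 -0.342   0.042 ]
tool shift cm [  0.13 -50.01  48.89] jaw yaw deg 74.31 x axis [ 0.  0. -1.] tcp [0.1555 0.5536 0.2313]
turn -1.845 q6? 1.43
turn 1.297 q6? 1.43
turn -1.845 q6? 1.43
[ 0.5028 -0.0064  0.052 ]
[ 0.5192 -0.0562  0.052 ]
```

Request:
servo_tool --pt "0 -4.1 4.0 0 -1" --pt "0 -4.1 4.0 0 -1" --pt "0 -4.1 4.0 0 -1" --pt "0 -4.1 4.0 0 -1" --pt "0 -4.1 4.0 0 -1" --pt "0 -4.1 4.0 0 -1" --pt "0 -4.1 4.0 0 -1" --pt "0 -4.1 4.0 0 -1" --pt "0 -4.1 4.0 0 -1" --pt "0 -4.1 4.0 0 -1"

```text
clock: 2.3
tcp_pos: [0.4305, 0.0489, 0.2317]
orientation: [0.701, 0.097, 0.7, -0.096]
wrist_force: [0.3, 0.2, -0.6]
finger_gap: 0.0856
```

Request:
servo_tool --pt "0 -4.4 4.4 0 -1" --pt "0 -4.4 4.4 0 -1" --pt "0 0 0 0.163 -1" --pt "0 0 0 0.163 -1" --pt "0 0 0 0.163 -1" --pt "0 0 0 0.163 -1" --pt "0 0 0 0.163 -1" --pt "0 0 0 0.163 -1" --pt "0 0 0 0 -1" --pt "0 0 0 0 -1"

```text
clock: 3.55
tcp_pos: [0.4907, -0.0578, 0.2313]
orientation: [0.574, 0.414, 0.574, -0.413]
wrist_force: [0.1, 0.4, -0.3]
finger_gap: 0.0858
```

Run:
```python
import cv2,pickle
from h import *
from workcell import env,optics,models
s=env.get_state();totool(s,[0.491,-0.05,0.23],18)
p=optics.read_camera('wrist');p2=optics.read_camera('top');cv2.imwrite('pics/2_w.png',p['pixels']);cv2.imwrite('pics/2_t.png',p2['pixels'])
pickle.dump((p,p2),open('P2.pkl','wb'))
print(s['clock'],[(r['location'],r['conf']) for r in models.pinpoint('tin_a_centre',p)],np.round(s['joint_pos'],2),s['wrist_force'])
```

```text
tool shift cm [ 0.13  0.28 -0.72] jaw yaw deg 18.43 x axis [ 0.  0. -1.] tcp [ 0.4907 -0.0578  0.2313]
turn -3.134 q6? 0.97
turn 0.008 q6? 0.97
turn -3.134 q6? 0.97
3.55 [([463.4, 165.2], 0.9), ([355.6, 56.1], 0.79)] [-0.28  0.16 -0.16  1.26  0.    0.97] [ 0.13588507  0.36101389 -0.32132574]
```

View pics/2_w.png

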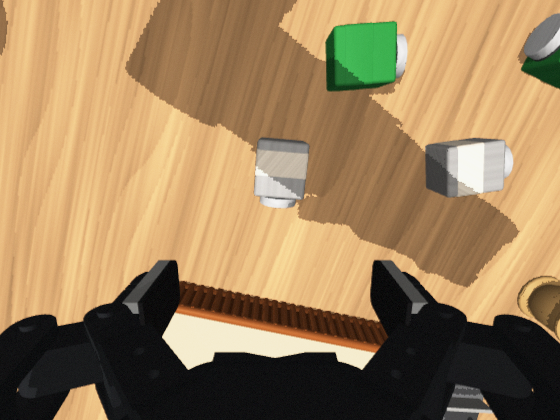

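Run:
```python
import cv2,pickle
p,p2=pickle.load(open('P2.pkl','rb'))
a=cv2.resize(p['pixels'][125:215,235:335],None,fx=6,fy=6,interpolation=2)
cv2.imwrite('pics/2_wa.png',a)
cv2.imwrite('pics/2_wb.png',cv2.resize(p['pixels'][120:220,410:530],None,fx=6,fy=6,interpolation=2))
```

```text
(no output)
```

View pics/2_wa.png

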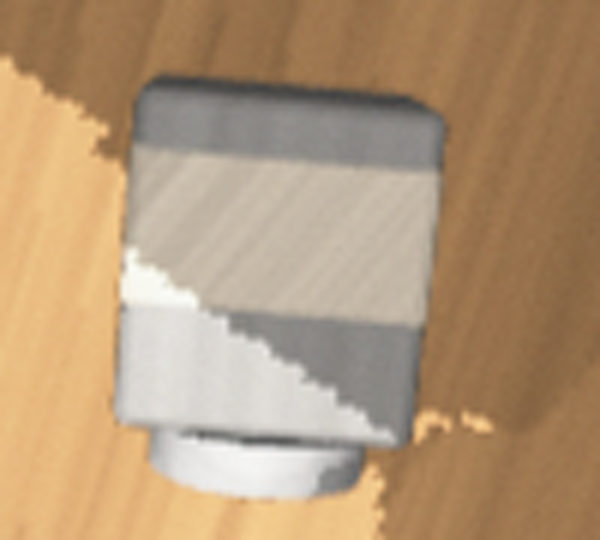

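View pics/2_wb.png

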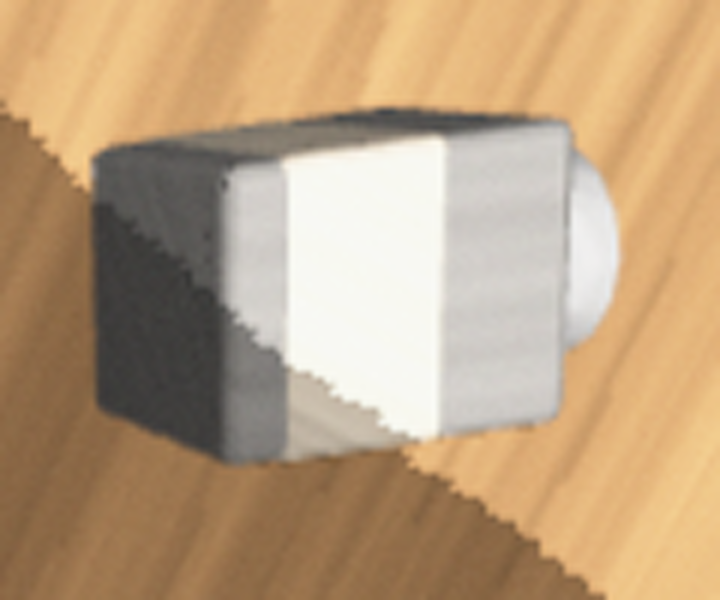

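Run:
```python
import cv2,pickle
from h import *
p,p2=pickle.load(open('P2.pkl','rb'))
for nm,C in [('near',[(258.7,140),(308.3,144.2),(303,198.8),(254.7,195.3)]),('far',[(448.7,197),(447.5,147.5),(504.5,140),(503.3,189.7)])]:
    X=np.array([plane(p,c,.052) for c in C]);print(nm,X.round(4).tolist())
    print(' sides',[np.linalg.norm(X[i]-X[i-1]).round(4) for i in range(4)])
    ax=(X[2]+X[3]-X[0]-X[1])/2;print(' centre',X.mean(0).round(4),'heading',np.degrees(np.arctan2(ax[1],ax[0])).round(1))
    print(' in top',proj(p2,X).round(1).tolist())
    L=X.mean(0)+0
# height: same corners in top view at start
P=pickle.load(open('P0.pkl','rb'));t=P['top']
for a,b in [((308.3,144.2),(289.6,246)),((303,198.8),(308,240))]:
    for bb in [b]: print(tri((p,a),(t,bb)))
s={'x':0}
```

```text
near [[0.46, -0.0135, 0.052], [0.5074, -0.0019, 0.052], [0.5211, -0.0553, 0.052], [0.473, -0.0674, 0.052]]
 sides [np.float64(0.0555), np.float64(0.0488), np.float64(0.0551), np.float64(0.0496)]
 centre [ 0.4904 -0.0345  0.052 ] heading -76.1
 in top [[292.2, 261.9], [287.9, 244.3], [307.7, 239.3], [312.3, 257.2]]
far [[0.662, -0.0062, 0.052], [0.6384, 0.0385, 0.052], [0.688, 0.0627, 0.052], [0.7113, 0.0183, 0.052]]
 sides [np.float64(0.0551), np.float64(0.0506), np.float64(0.0552), np.float64(0.0501)]
 centre [0.6749 0.0283 0.052 ] heading 26.2
 in top [[289.6, 188.0], [273.3, 196.4], [264.6, 178.7], [280.7, 170.4]]
(array([ 0.49856305, -0.00253234,  0.12516635]), np.float64(0.0024837956813641704))
(array([ 0.51995451, -0.05551252,  0.05357508]), np.float64(0.0010437253115156517))
```

Request:
servo_tool --pt "0 0 0 0.079 -1" --pt "3.5 0.54 -0.88 0 -1" --pt "4.5 0 0 0 -1" --pt "4.5 0 0 0 -1" --pt "4.0 0 0 0 -1" --pt "3.0 0 0 0 -1" --pt "2.0 0 0 0 -1" --pt "1.0 0 0 0 -1" --pt "0 0 0 0 -1" --pt "0 0 0 0 -1"

```text
clock: 4.95
tcp_pos: [0.4946, -0.0481, 0.0071]
orientation: [0.557, 0.437, 0.556, -0.436]
wrist_force: [-0.6, -0.4, -0.3]
finger_gap: 0.0853
```

Run:
```python
import cv2,pickle
from h import *
from workcell import env,optics,models
s=env.get_state();totool(s,[0.4938,-0.048,0.006],13.9)
p=optics.read_camera('wrist');cv2.imwrite('pics/3_w.png',p['pixels']);print(s['wrist_force'])
```

```text
tool shift cm [ 0.11 -0.08 -0.03] jaw yaw deg 13.76 x axis [ 0.002 -0.    -1.   ] tcp [ 0.4946 -0.0481  0.0071]
turn 3.139 q6? 1.07
turn -0.002 q6? 1.07
turn 3.139 q6? 1.07
[-0.60124658 -0.44544828 -0.32807698]
```

View pics/3_w.png

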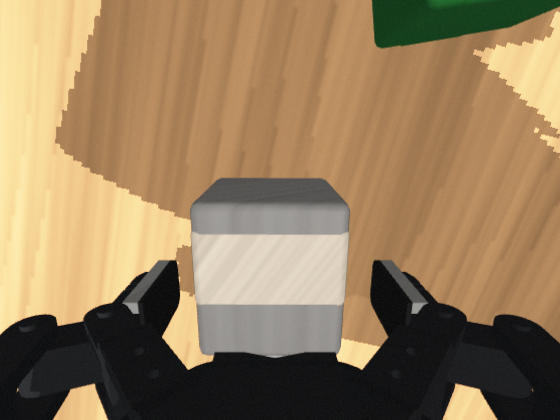

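Request:
servo_tool --pt "0.1 0 0 0 0.2" --pt "0 0 0 0 1" --pt "0 0 0 0 1" --pt "0 0 0 0 1" --pt "0 0 0 0 1" --pt "-1.5 0 0 0 1" --pt "-3 0 0 0 1" --pt "-3 0 0 0 1" --pt "-1.5 0 0 0 1" --pt "0 0 0 0 1" --grip_force 25

```text
clock: 6.25
tcp_pos: [0.4946, -0.0481, 0.0963]
orientation: [0.557, 0.437, 0.556, -0.436]
wrist_force: [-0.1, -0.2, -3.0]
finger_gap: 0.0517
```

```bash
cat > weigh.py <<'E'
import cv2,pickle,sys
from h import *
from workcell import env,optics,models
F=[]
n=sys.argv[1]
for i in range(4):
    p=optics.read_camera('wrist' if i%2 else 'scene');s=env.get_state();F.append(s['wrist_force'])
    cv2.imwrite(f'pics/{n}_{"w" if i%2 else "s"}.png',p['pixels'] if i%2 else cv2.resize(p['pixels'][130:270,200:380],None,fx=4,fy=4,interpolation=2))
print(np.round(F,2).tolist(),s['ft_torque'],s['tcp_pos'],s['finger_gap'],s['clock'])
E
python3 weigh.py 4
```

```text
[[0.32, 0.27, -3.31], [0.22, 0.64, -2.04], [-0.44, 0.4, -2.23], [-1.2, 0.2, -3.77]] [-0.03630901  0.00306827 -0.00543892] [ 0.49281323 -0.04766933  0.09402979] 0.05191645757368172 6.45
```

View pics/4_s.png

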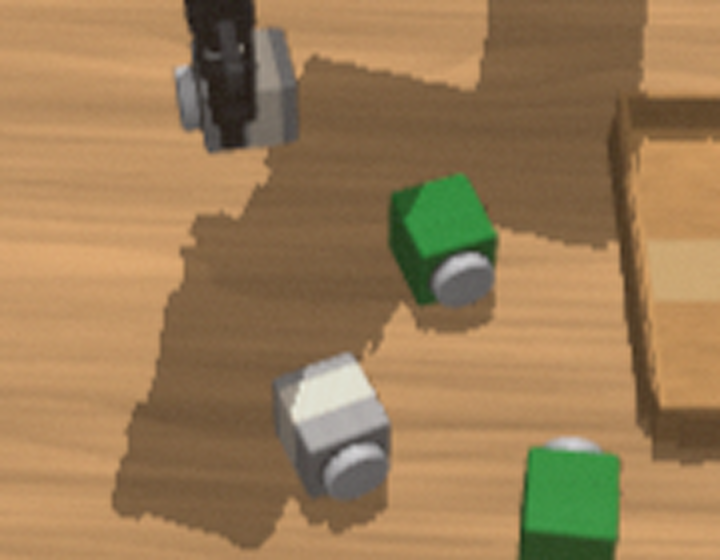

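View pics/4_w.png

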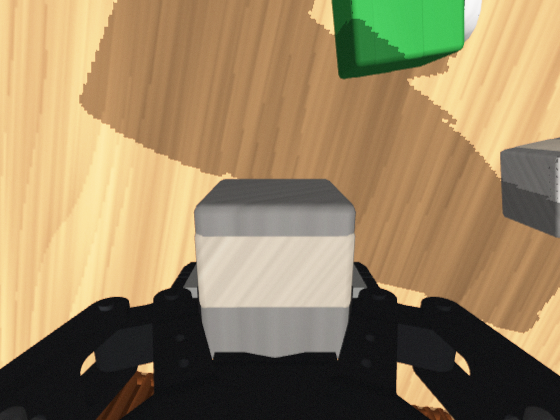

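Mean Fz is about -2.9 N against a baseline of about -0.5 N. That means this near tin is the filled one; I'll average more readings on the way. The wrist can only turn about the vertical, so the plan is to tip the tin upright against the hamper's -x rim.

Request:
servo_tool --pt "0 -1.6 2.17 0 1" --pt "0 -2.5 3.3 0 1" --pt "0 -2.5 3.3 0 1" --pt "0 -2.5 3.3 0 1" --pt "0 -2.5 3.3 0 1" --pt "0 -2.5 3.3 0 1" --pt "0 -2.5 3.3 0 1" --pt "0 -2.5 3.3 0 1" --pt "0 -2.5 3.3 0 1" --pt "0 0 0 0.12 1"

```text
clock: 7.7
tcp_pos: [0.3506, -0.3793, 0.0941]
orientation: [0.527, 0.471, 0.528, -0.471]
wrist_force: [1.0, 1.0, -1.6]
finger_gap: 0.0518
```

Request:
servo_tool --pt "0 0 0 0.178 1" --pt "0 0 0 0.178 1" --pt "0 0 0 0.178 1" --pt "0 0 0 0.178 1" --pt "0 0 0 0.178 1" --pt "0 0 0 0.178 1" --pt "0 0 0 0.178 1" --pt "0 0 0 0.178 1" --pt "0 0 0 0.178 1" --pt "0 0 0 0 1"

```text
clock: 8.95
tcp_pos: [0.3515, -0.3762, 0.0941]
orientation: [-0.031, -0.706, -0.033, 0.707]
wrist_force: [0.1, -0.1, -2.8]
finger_gap: 0.0516
```

```bash
sed -i 's/130:270,200:380/100:260,30:220/;s/fx=4,fy=4/fx=3.5,fy=3.5/' weigh.py; python3 weigh.py 5; python3 -c "
from h import *
from workcell import env
totool(env.get_state(),[.353,-.378,.052],-84.7)"
```

```text
[[0.33, -1.02, -3.1], [-0.28, 1.56, -2.72], [0.76, -0.39, -1.47], [0.21, 0.83, -0.82]] [-0.05901453 -0.00416057 -0.01807972] [ 0.35177466 -0.37657134  0.09484763] 0.05194559852370909 9.15
tool shift cm [ 4.28  0.16 -0.11] jaw yaw deg -84.79 x axis [-0.     0.001 -1.   ] tcp [ 0.3518 -0.3766  0.0948]
turn 3.14 q6? 2.08
turn -0.002 q6? 2.08
turn 3.14 q6? 2.08
```

View pics/5_s.png

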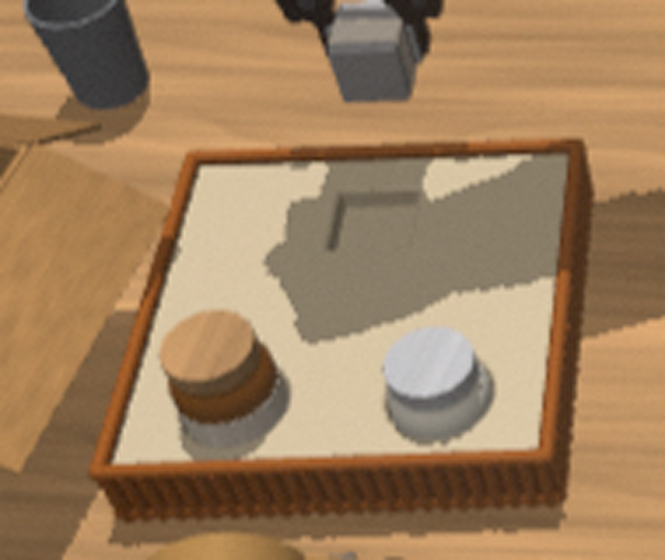

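View pics/5_w.png

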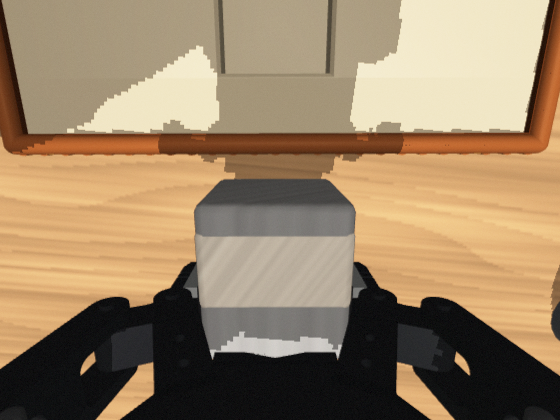

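Run:
```python
from h import *
import cv2
from workcell import env,optics
p=optics.read_camera('wrist');s=env.get_state();print(s['wrist_force'])
u=np.array([.9957,.0924,0]);v=np.array([-.0924,.9957,0])
for uv,z in [((275,153),.052),((275,135),.052),((219,73),.042),((334,74),.042),((20,153),.052),((540,153),.052)]:
    X=plane(p,uv,z);print(uv,X.round(4),'u,v',(X@u).round(4),(X@v).round(4))
t=s['tcp_pos'];print(t@u,t@v)
cv2.imwrite('pics/5b.png',cv2.resize(p['pixels'][0:200,150:400],None,fx=3,fy=3,interpolation=2))
```

```text
[ 0.75485805  0.55498341 -1.84346402]
(275, 153) [ 0.4022 -0.3714  0.052 ] u,v 0.3662 -0.4069
(275, 135) [ 0.4121 -0.3705  0.052 ] u,v 0.3761 -0.4069
(219, 73) [ 0.4427 -0.3361  0.042 ] u,v 0.4097 -0.3755
(334, 74) [ 0.4481 -0.4005  0.042 ] u,v 0.4092 -0.4402
(20, 153) [ 0.389  -0.2273  0.052 ] u,v 0.3663 -0.2622
(540, 153) [ 0.416  -0.5211  0.052 ] u,v 0.3661 -0.5573
0.3155214416030277 -0.40752742542451026
```

View pics/5b.png

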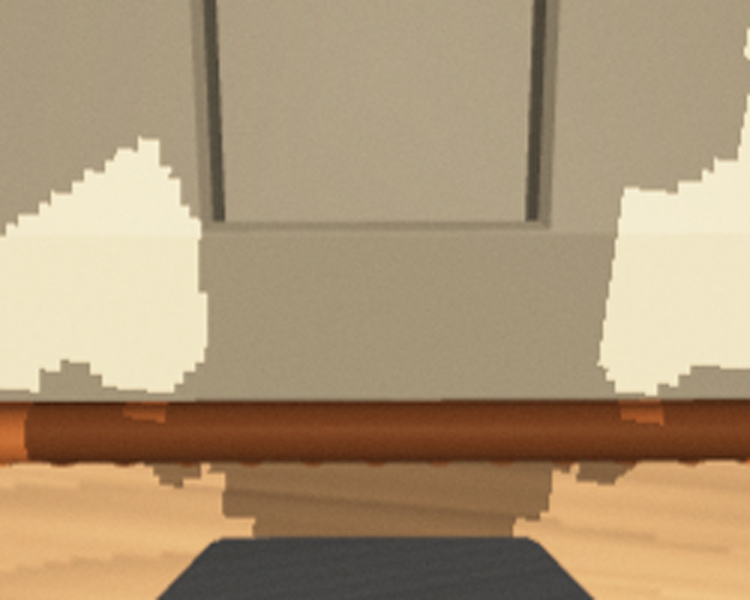

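Request:
servo_tool --pt "1.6 0 0 0 1" --pt "2.2 0 0 0 1" --pt "1.4 0 0 0 1" --pt "0 0 -0.4 0 1" --pt "0 0 -0.45 0 1" --pt "-0.79 0 -0.42 0 1" --pt "-0.71 0 -0.55 0 1" --pt "-0.61 0 -0.67 0 1" --pt "-0.48 0 -0.76 0 1" --pt "0 0 0 0 1" --grip_force 20

```text
clock: 10.45
tcp_pos: [0.3833, -0.3735, 0.0701]
orientation: [-0.031, -0.705, -0.032, 0.707]
wrist_force: [-6.0, 1.6, 0.3]
finger_gap: 0.0519
```

```bash
python3 weigh.py 6; python3 -c "
from h import *
from workcell import env
totool(env.get_state(),[.353,-.378,.052],-84.7)"
```

```text
[[-6.59, 0.58, 0.2], [-6.23, 0.29, 0.3], [-6.62, 1.43, 0.74], [-5.41, 1.38, 0.56]] [0.28822818 1.14739231 0.03467115] [ 0.38322597 -0.37348989  0.0701224 ] 0.05198907415394224 10.65
tool shift cm [1.82 0.18 3.05] jaw yaw deg -84.91 x axis [-0.003  0.    -1.   ] tcp [ 0.3832 -0.3735  0.0701]
turn 3.138 q6? 2.13
turn -0.004 q6? 2.13
turn 3.138 q6? 2.13
```

View pics/6_s.png

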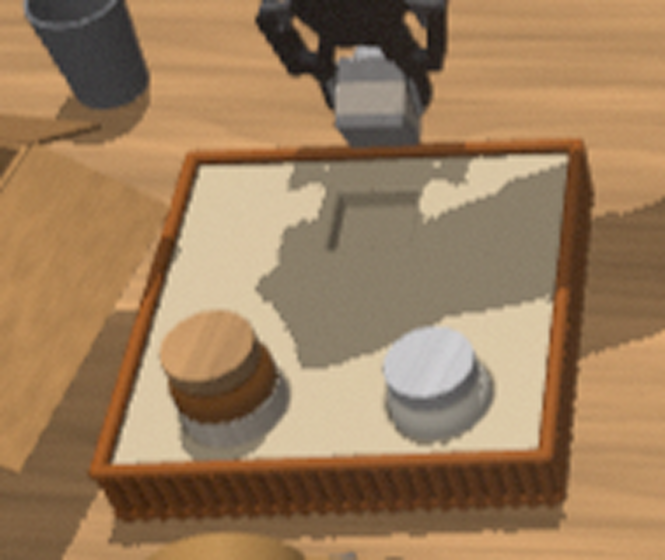

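View pics/6_w.png

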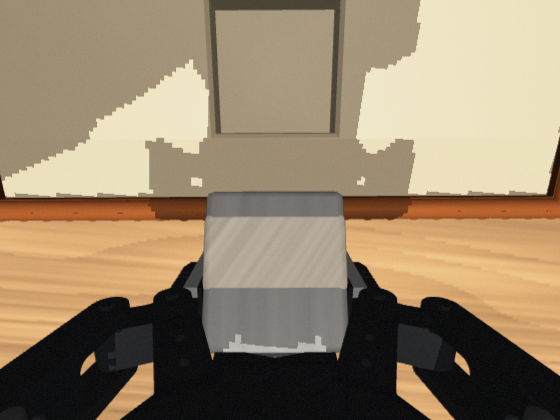

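Request:
servo_tool --pt "-0.33 0 -0.83 0 1" --pt "-0.19 0 -0.88 0 1" --pt "-0.04 0 -0.89 0 1" --pt "0.12 0 -0.9 0 1" --pt "0.28 0 -0.85 0 1" --pt "0 0 0 0 1" --pt "0 0 0 0 1" --pt "0 0 0 0 1" --pt "0 0 0 0 1" --pt "0 0 0 0 1"

```text
clock: 11.9
tcp_pos: [0.4274, -0.3699, 0.0716]
orientation: [0.031, 0.706, 0.031, -0.706]
wrist_force: [-3.9, 2.6, 5.3]
finger_gap: 0.0518
```

```bash
python3 weigh.py 7; python3 -c "
from h import *
from workcell import env
totool(env.get_state(),[.353,-.378,.052],-84.7)"
```

```text
[[-3.26, 4.17, 4.71], [-4.48, 2.38, 4.83], [-3.83, 2.93, 4.56], [-4.87, 2.6, 4.99]] [ 0.62580045  1.17507473 -0.03736204] [ 0.42736763 -0.36987903  0.0715901 ] 0.051816772168362155 12.1
tool shift cm [1.96 0.15 7.48] jaw yaw deg -84.92 x axis [ 0.  0. -1.] tcp [ 0.4274 -0.3699  0.0716]
turn 3.138 q6? 2.2
turn -0.004 q6? 2.2
turn 3.138 q6? 2.2
```

View pics/7_s.png

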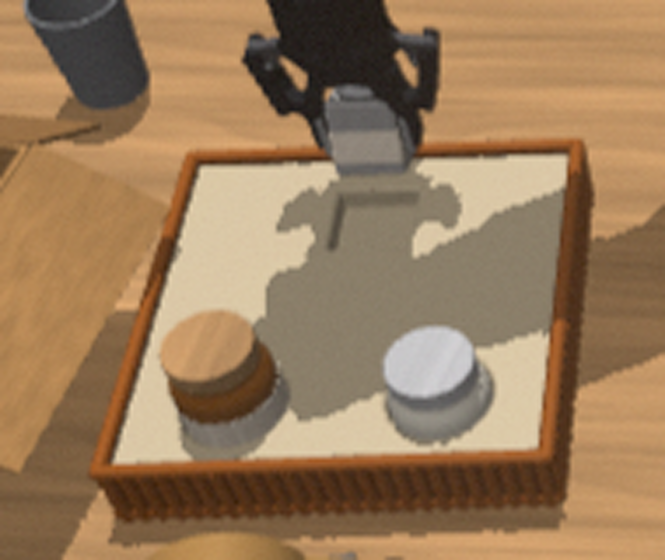

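View pics/7_w.png

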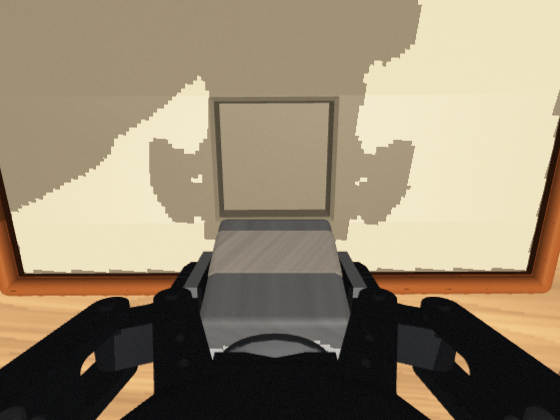

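```bash
cat > tilt.py <<'E'
from h import *
from scipy.optimize import least_squares
def tilt(p,s,rows,xs,U=None):
    # front-face line points at tin coord xs from base; solves theta, pivot height (rel TCP)
    R=Rt(s);z=R[:,2]; lidh=z*np.array([1,1,0]);lidh/=np.linalg.norm(lidh)  # horizontal dir tool +z (lid side at start)
    up=np.array([0,0,1.]);t=s['tcp_pos']
    def rr(q):
        th,h=q
        out=[]
        for r,x in zip(rows,xs):
            a=x-.0432;b=.052-.0061-h  # top face height rel pivot when lying
            P=t+up*h+lidh*(a*np.cos(th)-b*np.sin(th))+up*(a*np.sin(th)+b*np.cos(th))
            out.append(proj(p,P)[0,1]-r)
        return out
    o=least_squares(rr,[1.2,.025],bounds=([-.2,.01],[2,.04]));return np.degrees(o.x[0]),o.x[1],np.round(o.fun,1)
E
python3 - <<'E'
from tilt import *
import cv2
from workcell import env,optics
p=optics.read_camera('wrist');s=env.get_state()
cv2.imwrite('pics/7c.png',cv2.resize(p['pixels'][200:370,180:370],None,fx=4,fy=4,interpolation=2))
print(tilt(p,s,[221,231,272,318],[0,.0115,.038,.058]))
# lying check using 5_w: unavailable
E
```

```text
(np.float64(74.00162165293702), np.float64(0.034064275899871405), array([-2.2,  1.8,  1.8, -1.3]))
```

View pics/7c.png

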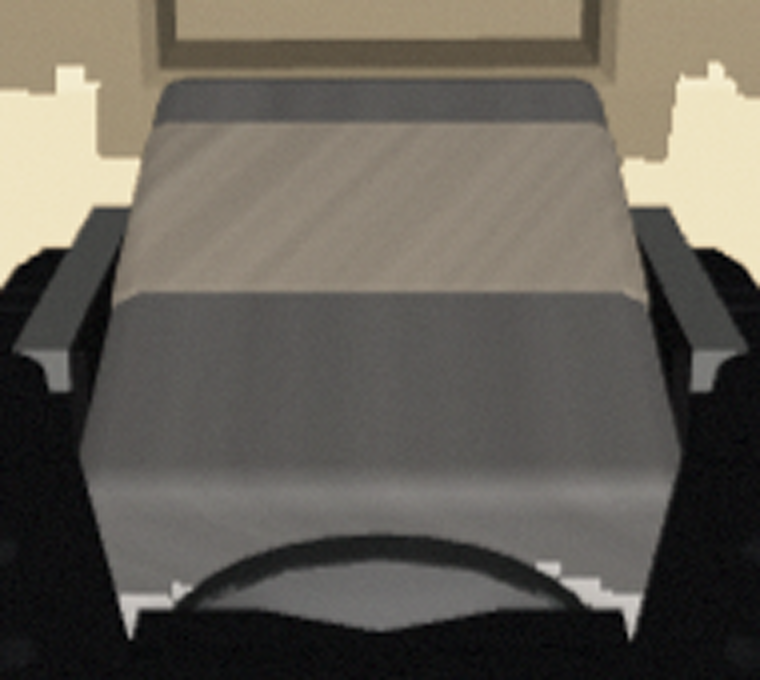

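Request:
servo_tool --pt "0.2 0 0 0 1" --pt "0.2 0 0 0 1" --pt "0.2 0 0 0 1" --pt "0.1 0 0 0 1" --pt "0 0 0 0 1" --pt "0 0 0 0 1" --pt "-0.5 0 0 0 1" --pt "-0.7 0 0 0 1" --pt "0 0 0 0 1" --pt "0 0 0 0 1"

```text
clock: 13.4
tcp_pos: [0.4275, -0.3701, 0.0754]
orientation: [-0.031, -0.706, -0.031, 0.706]
wrist_force: [-0.7, 0.0, -2.0]
finger_gap: 0.0516
```

Run:
```python
from tilt import *
import cv2
from workcell import env,optics
p=optics.read_camera('wrist');s=env.get_state();print(s['wrist_force'],s['tcp_pos'],s['clock'])
cv2.imwrite('pics/8.png',cv2.resize(p['pixels'][200:370,180:370],None,fx=4,fy=4,interpolation=2))
```

```text
[ 0.26333161 -0.90353753 -1.71123262] [ 0.42740834 -0.36997357  0.07528463] 13.45
```

View pics/8.png

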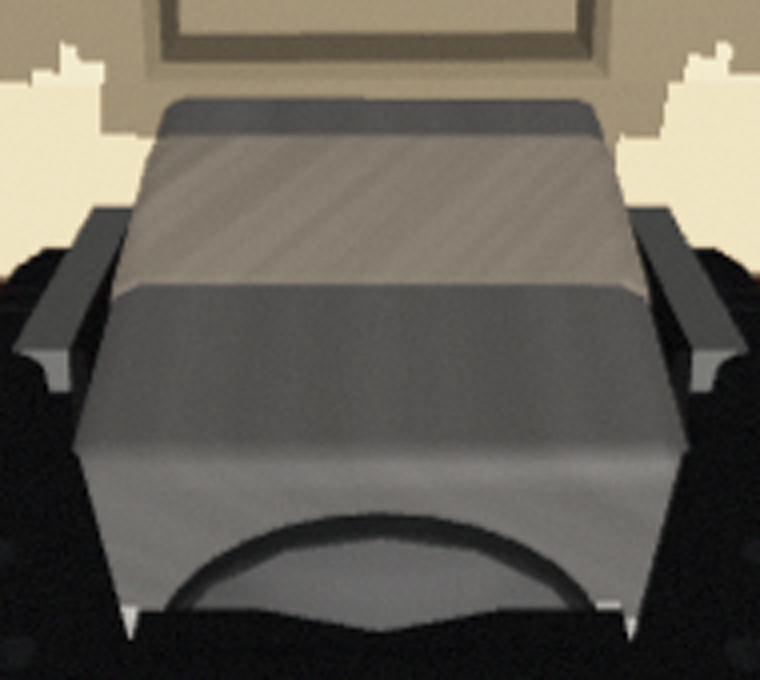

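Run:
```python
from tilt import *
from workcell import env,optics
p=optics.read_camera('wrist');s=env.get_state()
print(tilt(p,s,[225,233.7,271,313],[0,.0115,.038,.058]))
print(tilt(p,s,[233.7,271,313],[.0115,.038,.058]), tilt(p,s,[231,272,317],[.0115,.038,.058]))
```

```text
(np.float64(77.9563059217022), np.float64(0.03390193984414324), array([-2.1,  1.8,  1.6, -1.2]))
(np.float64(76.1918974352026), np.float64(0.033604527896569945), array([-0.4,  0.9, -0.4])) (np.float64(72.58900351542988), np.float64(0.03364129214664465), array([-0.3,  0.7, -0.4]))
```

```bash
cat > fit.py <<'E'
from h import *
from scipy.optimize import least_squares
def fit(p,s,rows,widths,th0=75,verbose=True):
    """rows: list (x,y,row) tin axis coords from base; widths: (x,y,px)"""
    z=Rt(s)[:,2];l=z*[1,1,0];l/=np.linalg.norm(l);w=np.array([-l[1],l[0],0]);up=np.array([0,0,1.]);t=s['tcp_pos']
    def P(q,x,y,ww=0):
        th,du,dz=q;x=x-.029
        return t+l*(du+x*np.cos(th)-y*np.sin(th))+up*(dz+x*np.sin(th)+y*np.cos(th))+w*ww
    def f(q):
        o=[proj(p,P(q,x,y))[0,1]-r for x,y,r in rows]
        o+=[abs(proj(p,P(q,x,y,.026))[0,0]-proj(p,P(q,x,y,-.026))[0,0])-wd for x,y,wd in widths]
        return o
    o=least_squares(f,[np.radians(th0),0,.02],loss='soft_l1')
    th,du,dz=o.x;
    print('theta',np.degrees(th).round(2),'centre rel TCP along tool z(mm)',(du*1e3).round(2),'up',(dz*1e3).round(2),'res',np.round(f(o.x),1))
    J=o.jac;print('sd',np.sqrt(np.diag(np.linalg.inv(J.T@J)))*[57.3,1e3,1e3])
    q=o.x;print('base centre z',P(q,0,0)[2].round(4),'base rear corner z',P(q,0,-.026)[2].round(4),'front',P(q,0,.026)[2].round(4),'base centre xy',P(q,0,0)[:2].round(4))
    return q,P
E
python3 - <<'E'
from fit import *
from workcell import env,optics
p=optics.read_camera('wrist');s=env.get_state()
fit(p,s,[(0,.026,225),(.0115,.026,233.75),(.038,.026,271),(.058,.026,313.7),(.058,.02,328.3),(.07,.02,335)],[(.0115,.026,111),(.038,.026,132.5),(.058,.026,152.5)])
E
```

```text
theta 76.17 centre rel TCP along tool z(mm) 13.21 up 10.65 res [-2.   2.   1.9 -2.4 -4.6 18.7  0.3 -0.8  0.3]
sd [1.98423453 0.80566723 0.87575772]
base centre z 0.0578 base rear corner z 0.0516 front 0.064 base centre xy [ 0.4211 -0.3705]
```

Run:
```python
from fit import *
from workcell import env,optics
p=optics.read_camera('wrist');s=env.get_state()
W=[(.0115,.026,111),(.038,.026,132.5),(.058,.026,152.5)]
fit(p,s,[(.0115,.026,233.75),(.038,.026,271),(.058,.026,313.7)],W)
fit(p,s,[(.0115,.026,233.75),(.038,.026,271),(.058,.026,313.7),(.058,.02,328.3)],W)
p=optics.read_camera('scene');import cv2
cv2.imwrite('pics/8s.png',cv2.resize(p['pixels'][90:200,80:200],None,fx=5,fy=5,interpolation=2))
```

```text
theta 73.58 centre rel TCP along tool z(mm) 12.34 up 9.87 res [-0.3  1.7 -0.6  1.  -0.5  0. ]
sd [1.0293891  0.47811299 0.66703477]
base centre z 0.0574 base rear corner z 0.05 front 0.0647 base centre xy [ 0.4233 -0.3703]
theta 73.28 centre rel TCP along tool z(mm) 12.41 up 9.9 res [-0.1  2.2  0.2 -2.8  1.1 -0.4  0.1]
sd [0.93076795 0.46094977 0.65360409]
base centre z 0.0575 base rear corner z 0.05 front 0.0649 base centre xy [ 0.4234 -0.3703]
```

View pics/8s.png

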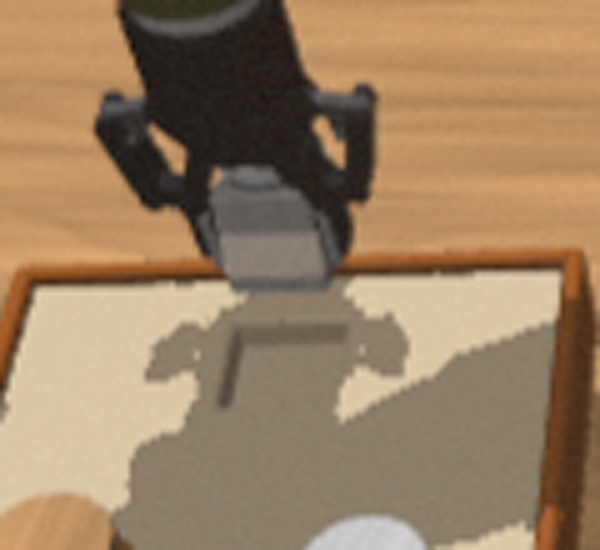

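Request:
servo_tool --pt "-2.0 0 -1.0 0 1" --pt "0 -2.5 -1 0 1" --pt "0 -2.5 -1 0 1" --pt "0 -2.5 -1.0 0 1" --pt "2.0 0 0 0 1" --pt "0.6 0 0 0 1" --pt "0.35 0 0 0 1" --pt "0.35 0 0 0 1" --pt "0.35 0 0 0 1" --pt "0.2 0 0 0 1"

```text
clock: 14.9
tcp_pos: [0.4642, -0.2921, 0.0607]
orientation: [0.032, 0.709, 0.031, -0.704]
wrist_force: [3.8, 8.2, 17.5]
finger_gap: 0.0519
```

Run:
```python
from tilt import *
import cv2
from workcell import env,optics
p=optics.read_camera('wrist');s=env.get_state();print(s['wrist_force'],s['tcp_pos'],s['clock'])
cv2.imwrite('pics/9.png',cv2.resize(p['pixels'][200:370,180:370],None,fx=4,fy=4,interpolation=2))
p=optics.read_camera('scene')
cv2.imwrite('pics/9s.png',cv2.resize(p['pixels'][90:200,80:200],None,fx=5,fy=5,interpolation=2))
```

```text
[ 4.0383488   7.67649187 13.94021215] [ 0.46424903 -0.29202939  0.06067063] 14.95
```

View pics/9.png

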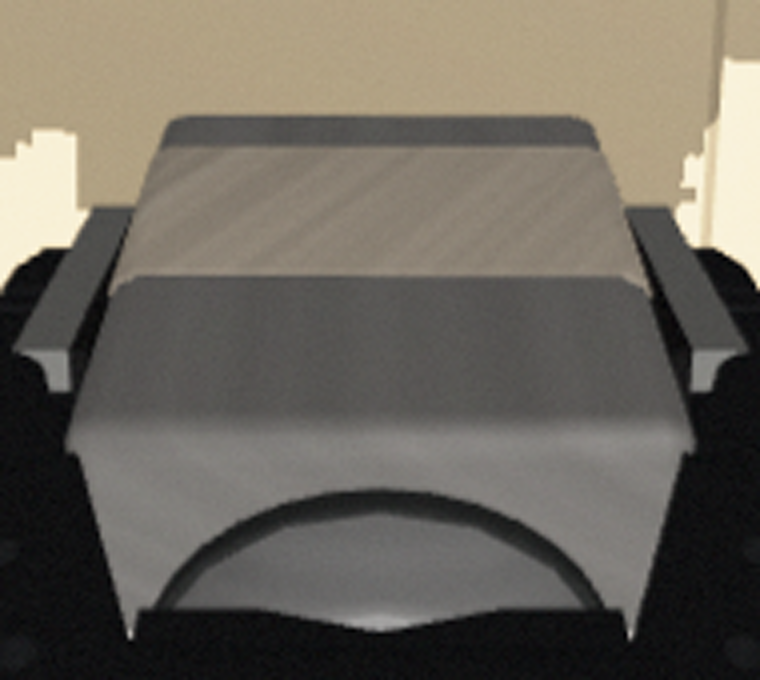

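View pics/9s.png

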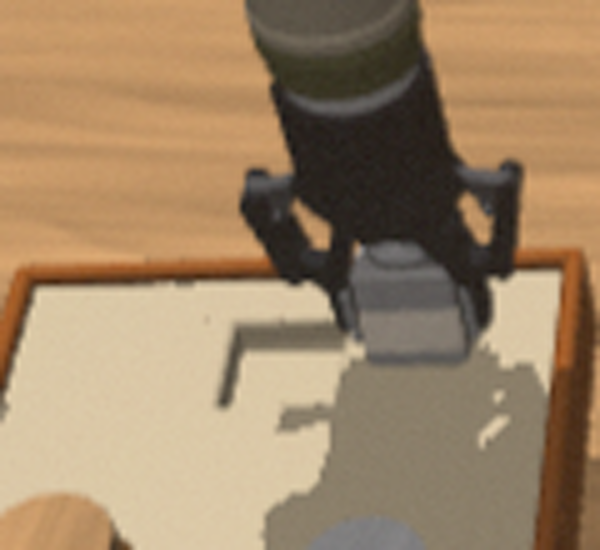

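Run:
```python
from fit import *
from workcell import env,optics
p=optics.read_camera('wrist');s=env.get_state()
W=[(.0115,.026,110),(.038,.026,132),(.058,.026,157)]
fit(p,s,[(.0115,.026,236.75),(.038,.026,268.75),(.058,.026,308.7)],W)
fit(p,s,[(0,.026,229),(.0115,.026,236.75),(.038,.026,268.75),(.058,.026,308.7),(.058,.02,322.5)],W)
print(s['wrist_force'],s['ft_torque'])
```

```text
theta 78.47 centre rel TCP along tool z(mm) 12.85 up 12.76 res [-0.2  2.6 -0.8  1.8  1.  -1.8]
sd [1.10080768 0.59017172 1.30538285]
base centre z 0.045 base rear corner z 0.0398 front 0.0502 base centre xy [ 0.4572 -0.2927]
theta 79.75 centre rel TCP along tool z(mm) 13.57 up 13.52 res [-1.9  1.9  3.8 -0.4 -0.6  1.7  1.2 -1.3]
sd [1.47437343 0.8297624  1.2370636 ]
base centre z 0.0457 base rear corner z 0.041 front 0.0503 base centre xy [ 0.4558 -0.2928]
[ 3.31706467  7.51639922 14.07953198] [ 1.59660602 -0.50678203 -0.1577947 ]
```

```bash
python3 - <<'E'
from fit import *
import pickle
from workcell import env,optics
p=optics.read_camera('wrist');s=env.get_state()
# 4_w: TCP .4928,-.0477,.0940 yaw 13.8 ; build virtual camera
R=Rt(s);T=np.eye(4);T[:3,:3]=R;T[:3,3]=s['tcp_pos']
CT=p['extrinsics']@T   # tool->cam
pickle.dump(CT,open('CT.pkl','wb'))
s2=dict(s);a=np.radians(-84.79);y=np.array([np.cos(a),np.sin(a),0]);x=np.array([0,0,-1.]);R2=np.c_[x,y,np.cross(x,y)]
q=Ro.from_matrix(R2).as_quat();s2['orientation']=np.array([q[3],q[0],q[1],q[2]]);s2['tcp_pos']=np.array([.3518,-.3766,.0948])
T2=np.eye(4);T2[:3,:3]=R2;T2[:3,3]=s2['tcp_pos'];p2=dict(p);p2['extrinsics']=CT@np.linalg.inv(T2)
for th0 in (0,):
    z=R2[:,2];l=z
    for dz in (.0199,):
        for x in (0,.0105,.0115,.037,.038,.039,.058):
            X=s2['tcp_pos']+l*(-.0142+x-.029)+np.array([0,0,1])*(dz+.026);print(x,proj(p2,X).round(1))
        for x,zz in((0,-.026),(0,.026)):
            w=np.array([-l[1],l[0],0]);
            print([proj(p2,s2['tcp_pos']+l*(-.0142+x-.029)+np.array([0,0,dz+zz])+w*k).round(1).tolist() for k in(-.026,.026)])
E
python3 -c "
import cv2;a=cv2.imread('pics/5_w.png');cv2.imwrite('pics/5wc.png',cv2.resize(a[170:370,180:370],None,fx=3,fy=3,interpolation=2))"
```

```text
0 [[277.3 203.1]]
0.0105 [[277.2 235.5]]
0.0115 [[277.2 238.5]]
0.037 [[277.  309.8]]
0.038 [[277.  312.4]]
0.039 [[277. 315.]]
0.058 [[276.8 362.2]]
[[[220.2, 176.3]], [[332.5, 176.4]]]
[[[192.5, 203.1]], [[362.0, 203.2]]]
```

View pics/5wc.png

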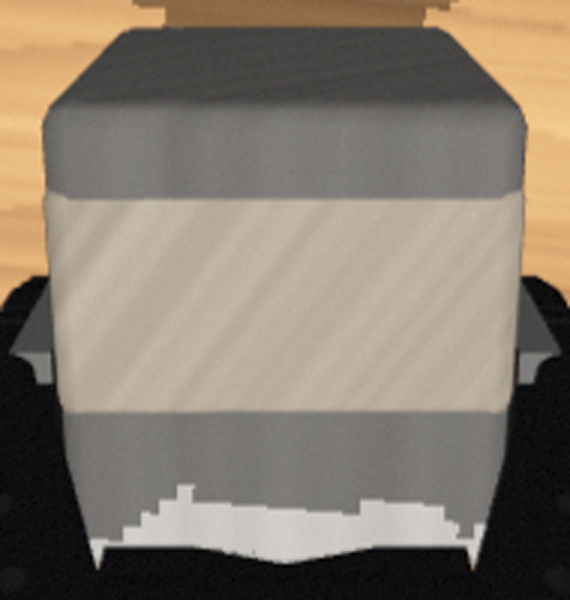

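```bash
sed -i 's/P(q,x,y,.026)/P(q,x,y,.0248)/;s/P(q,x,y,-.026)/P(q,x,y,-.0248)/' fit.py
python3 - <<'E'
from fit import *
from workcell import env,optics
p=optics.read_camera('wrist');s=env.get_state()
W=[(.0107,.026,110),(.036,.026,132),(.056,.026,157)]
R=[(.0107,.026,236.75),(.036,.026,268.75),(.0575,.0255,308.7),(.058,.02,322.5)]
fit(p,s,R,W);fit(p,s,R,[]);fit(p,s,R[:3],W); fit(p,s,R[:2]+R[3:],W)
E
```

```text
theta 81.51 centre rel TCP along tool z(mm) 10.6 up 20.5 res [ 0.2 -0.2 -0.5  0.5  0.9  0.4 -0.8]
sd [0.80888746 0.37900866 0.74186747]
base centre z 0.0525 base rear corner z 0.0487 front 0.0563 base centre xy [ 0.4579 -0.2926]
theta 79.92 centre rel TCP along tool z(mm) 12.03 up 16.36 res [-0.1  0.1 -0.1  0. ]
sd [2.23149464 2.09568467 5.78730948]
base centre z 0.0485 base rear corner z 0.0439 front 0.053 base centre xy [ 0.4573 -0.2927]
theta 81.34 centre rel TCP along tool z(mm) 10.6 up 20.49 res [ 0.2 -0.  -0.1  1.   0.4 -0.7]
sd [0.80930614 0.37773297 0.73281292]
base centre z 0.0525 base rear corner z 0.0486 front 0.0564 base centre xy [ 0.458  -0.2926]
theta 81.86 centre rel TCP along tool z(mm) 10.59 up 20.64 res [ 0.3 -0.4  0.1  0.9  0.4 -0.7]
sd [0.93617989 0.38645723 0.75071674]
base centre z 0.0526 base rear corner z 0.0489 front 0.0563 base centre xy [ 0.4578 -0.2926]
```

Request:
servo_tool --pt "0 0 -0.4 0 1" --pt "0 0 -0.4 0 1" --pt "0.05 0 -0.4 0 1" --pt "0.05 0 -0.4 0 1" --pt "0.05 0 -0.4 0 1" --pt "0.05 0 -0.4 0 1" --pt "0 0 0 0 1" --pt "0 0 0 0 1" --pt "0 0 0 0 1" --pt "0 0 0 0 1"

```text
clock: 16.4
tcp_pos: [0.4854, -0.2897, 0.0553]
orientation: [0.031, 0.707, 0.031, -0.706]
wrist_force: [0.4, -0.1, 0.7]
finger_gap: 0.0518
```

Run:
```python
from fit import *
import cv2
from workcell import env,optics
p=optics.read_camera('wrist');s=env.get_state();print(s['wrist_force'],s['tcp_pos'],s['clock'])
cv2.imwrite('pics/10.png',cv2.resize(p['pixels'][200:370,180:370],None,fx=4,fy=4,interpolation=2))
```

```text
[ 0.68802733  0.21749677 -0.27017165] [ 0.48532436 -0.28973428  0.05528233] 16.45
```

View pics/10.png

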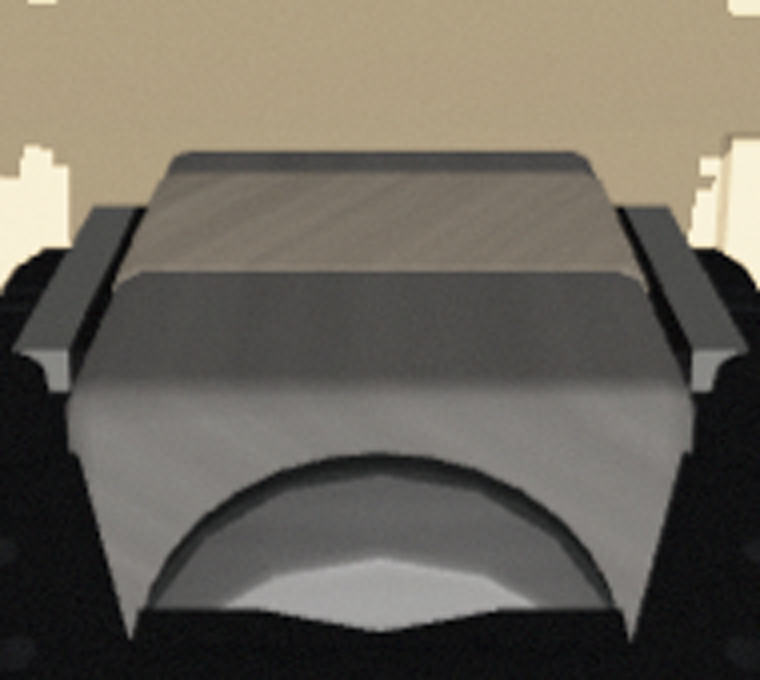

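Run:
```python
from fit import *
from workcell import env,optics
p=optics.read_camera('wrist');s=env.get_state()
W=[(.0107,.026,108),(.036,.026,131.5),(.056,.026,156)]
R=[(.0107,.026,243),(.036,.026,267.75),(.0575,.0255,297.5),(.058,.02,313.75)]
fit(p,s,R,W,88);fit(p,s,R,[],88)
p=optics.read_camera('scene');import cv2
cv2.imwrite('pics/10s.png',cv2.resize(p['pixels'][90:200,80:200],None,fx=5,fy=5,interpolation=2))
```

```text
theta 90.28 centre rel TCP along tool z(mm) 11.67 up 23.04 res [ 0.4 -0.7  0.1  0.2  1.1 -0.4 -0.1]
sd [0.73662726 0.36662633 0.64286849]
base centre z 0.0493 base rear corner z 0.0494 front 0.0492 base centre xy [ 0.4736 -0.2908]
theta 89.41 centre rel TCP along tool z(mm) 12.92 up 19.93 res [ 0.3 -0.5  0.3 -0.1]
sd [1.98011053 2.79698808 6.81898412]
base centre z 0.0462 base rear corner z 0.0459 front 0.0465 base centre xy [ 0.4727 -0.2908]
```

View pics/10s.png

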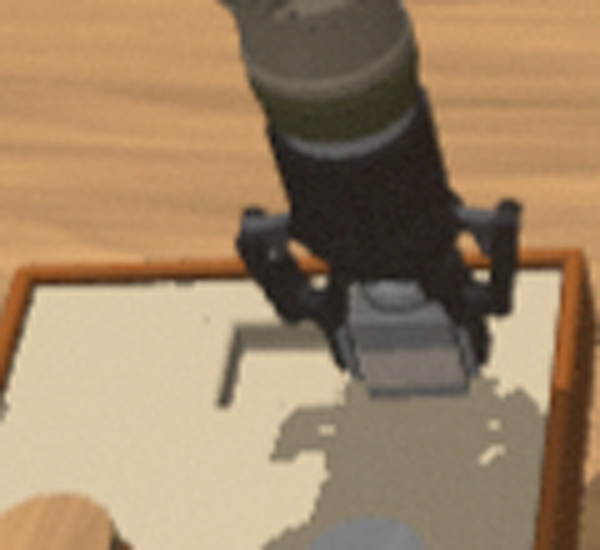

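Request:
servo_tool --pt "0 0 0 0 -0.5" --pt "0 0 0 0 -0.6" --pt "0 0 0 0 -0.6" --pt "-0.4 0 0.55 0 -0.6" --pt "-0.3 0 0.6 0 -0.6" --pt "0 0 0 0 -0.6" --pt "0 0 0 0 1" --pt "0 0 0 0 1" --pt "0 0 0 0 1" --pt "0 0 0 0 1" --grip_force 35

```text
clock: 17.8
tcp_pos: [0.4734, -0.2909, 0.0626]
orientation: [0.032, 0.707, 0.031, -0.706]
wrist_force: [-1.7, -0.8, 5.2]
finger_gap: 0.0518
```

Request:
servo_tool --pt "-1.0 0 0 0 1" --pt "-1.5 0 0 0 1" --pt "-0.5 0 0 0 1" --pt "0 0 0 0 1" --pt "0 0 0 0 1" --pt "0 0 0 0 1" --pt "0 0 0 0 1" --pt "0 0 0 0 1" --pt "0 0 0 0 1" --pt "0 0 0 0 1"

```text
clock: 19.05
tcp_pos: [0.4733, -0.2907, 0.0922]
orientation: [-0.031, -0.706, -0.031, 0.706]
wrist_force: [-0.2, -0.2, -1.4]
finger_gap: 0.0518
```

Run:
```python
from fit import *
import cv2
from workcell import env,optics
F=[]
p=optics.read_camera('scene');s=env.get_state();F.append(s['wrist_force'][2])
cv2.imwrite('pics/11s.png',cv2.resize(p['pixels'][90:200,80:200],None,fx=5,fy=5,interpolation=2))
p=optics.read_camera('wrist');s=env.get_state();F.append(s['wrist_force'][2]);print(F,s['tcp_pos'],s['clock'],s['finger_gap'])
cv2.imwrite('pics/11.png',cv2.resize(p['pixels'],None,fx=1.4,fy=1.4,interpolation=2))
totool(s,[.474,-.3665,.0443],-84.7)
```

```text
[np.float64(-2.036699922908941), np.float64(-1.8125642023314277)] [ 0.47326222 -0.29068577  0.09226229] 19.15 0.051522136545095805
tool shift cm [4.8  7.56 0.6 ] jaw yaw deg -84.91 x axis [ 0.  0. -1.] tcp [ 0.4733 -0.2907  0.0923]
turn 3.138 q6? 2.36
turn -0.004 q6? 2.36
turn 3.138 q6? 2.36
```

View pics/11.png

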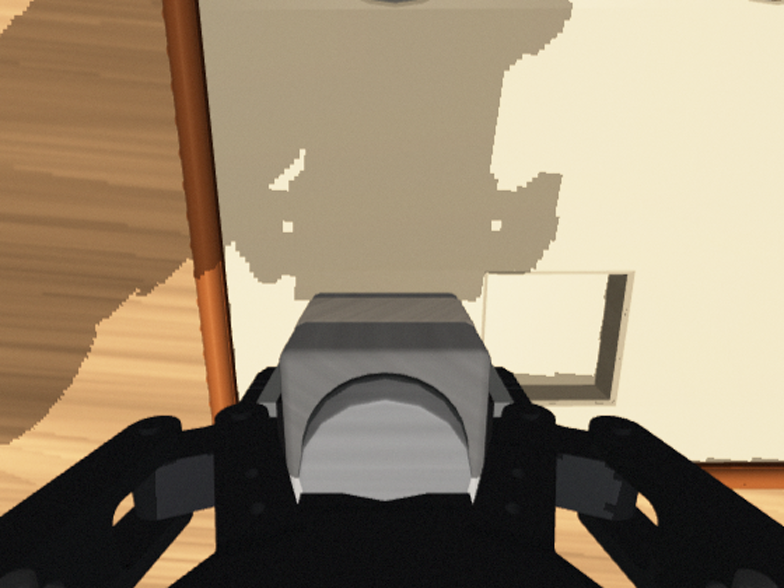

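View pics/11s.png

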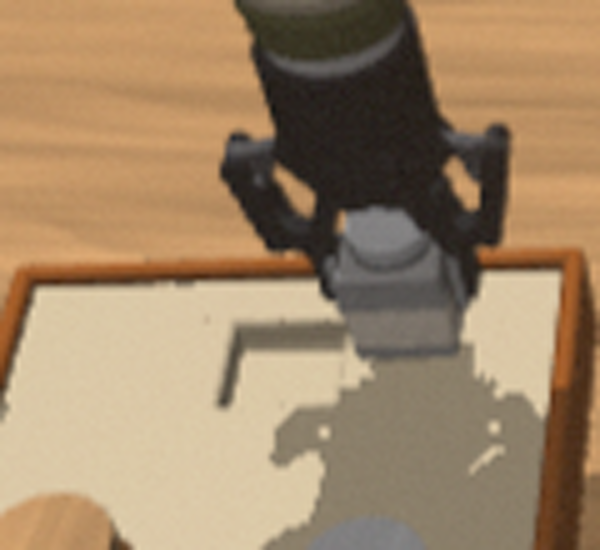

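Run:
```python
from fit import *
import cv2
from workcell import env,optics
p=optics.read_camera('wrist');s=env.get_state()
c=p['pixels']
cv2.imwrite('pics/12.png',cv2.resize(c[185:300,335:465],None,fx=5,fy=5,interpolation=2))
cv2.imwrite('pics/12b.png',cv2.resize(c[200:360,190:360],None,fx=4,fy=4,interpolation=2)[:600])
u=np.array([.9957,.0924,0]);v=np.array([-.0924,.9957,0])
print(s['tcp_pos']@u,s['tcp_pos']@v)
for uv in [(346,194.5),(452.5,193.8),(438,288)]:
    X=plane(p,uv,.042);print(X.round(4),X@u,X@v)
```

```text
0.44436380262559405 -0.3331613728301785
[ 0.5021 -0.3311  0.042 ] 0.4692976953856541 -0.37611584130124137
[ 0.5083 -0.3959  0.042 ] 0.46953821152281333 -0.4411398602011396
[ 0.4448 -0.4013  0.042 ] 0.40576821617997694 -0.4406203542532131
```

View pics/12.png

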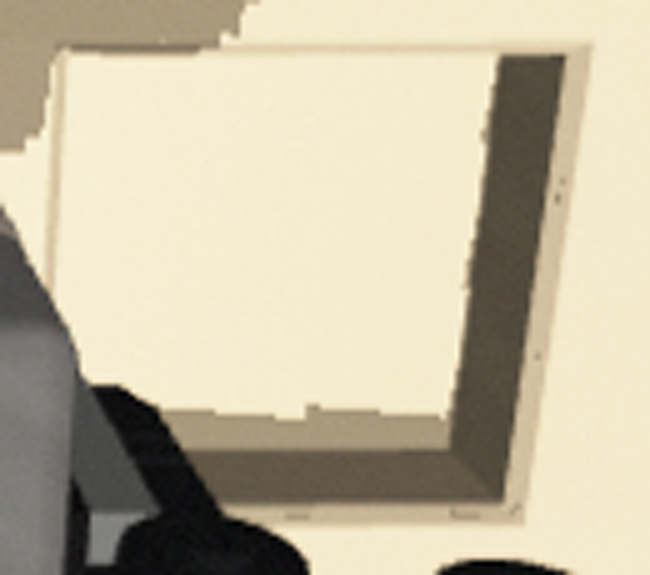

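View pics/12b.png

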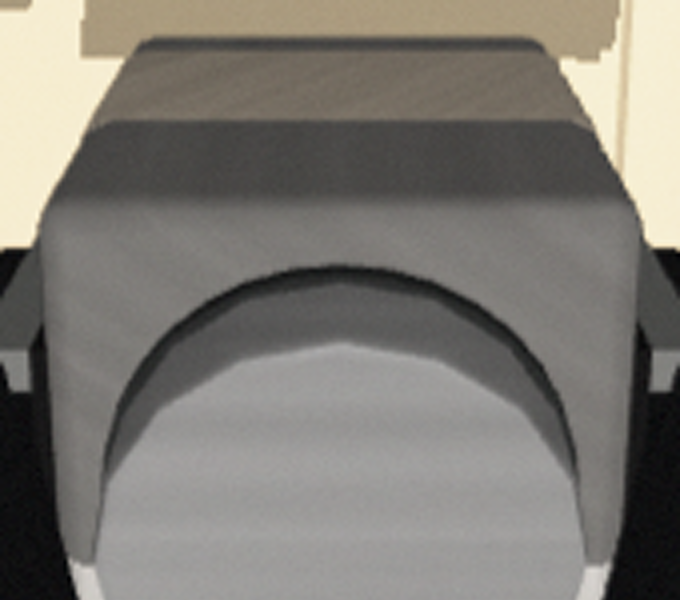

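Run:
```python
from fit import *
from workcell import env,optics
p=optics.read_camera('wrist');s=env.get_state()
u=np.array([.9957,.0924,0]);v=np.array([-.0924,.9957,0])
R=[(.0107,.026,212.5),(.036,.026,230.5),(.0575,.0255,250),(.058,.02,266.2),(.07,.02,285.5)];W=[(.036,.026,128),(.056,.026,149)]
q,P=fit(p,s,R,W,90)
c=P(q,0,0);print(c@u,c@v)
```

```text
theta 90.53 centre rel TCP along tool z(mm) -0.77 up 15.4 res [ 0.1 -1.2  1.   1.  -1.1 -1.3  0.8]
sd [0.69788737 0.41152096 0.96359295]
base centre z 0.0787 base rear corner z 0.0789 front 0.0784 base centre xy [ 0.4738 -0.2907]
0.4449012048037075 -0.3332042987545872
```

Request:
servo_tool --pt "0 2.0 0.14 0 1" --pt "0 3.0 0.25 0 1" --pt "0 2.53 0.25 0 1" --pt "0 0 0 0 1" --pt "1.3 0 0 0 1" --pt "1.3 0 0 0 1" --pt "0 0 0 0 1" --pt "0 0 0 0 1" --pt "0 0 0 0 1" --pt "0 0 0 0 1"

```text
clock: 20.5
tcp_pos: [0.4739, -0.3664, 0.0667]
orientation: [0.032, 0.707, 0.031, -0.706]
wrist_force: [0.5, 0.3, -2.2]
finger_gap: 0.0517
```

Run:
```python
from fit import *
import cv2
from workcell import env,optics
u=np.array([.9957,.0924,0]);v=np.array([-.0924,.9957,0])
p=optics.read_camera('wrist');s=env.get_state();print(s['wrist_force'],s['tcp_pos'],s['clock'],s['tcp_pos']@u,s['tcp_pos']@v)
cv2.imwrite('pics/13.png',cv2.resize(p['pixels'][180:380,150:400],None,fx=3,fy=3,interpolation=2))
print([(x,proj(p,np.r_[(.438+a)*u[:2]+(-.4085+b)*v[:2],.042]).round(1).tolist()) for x,a,b in [('f+',.03,.03),('f-',.03,-.03)]])
```

```text
[ 0.200388   -0.40415513 -2.22563837] [ 0.47381473 -0.36643021  0.06669557] 20.55 0.4379191702859765 -0.40863504134520545
[('f+', [[219.0, 195.8]]), ('f-', [[332.2, 195.4]])]
```

View pics/13.png

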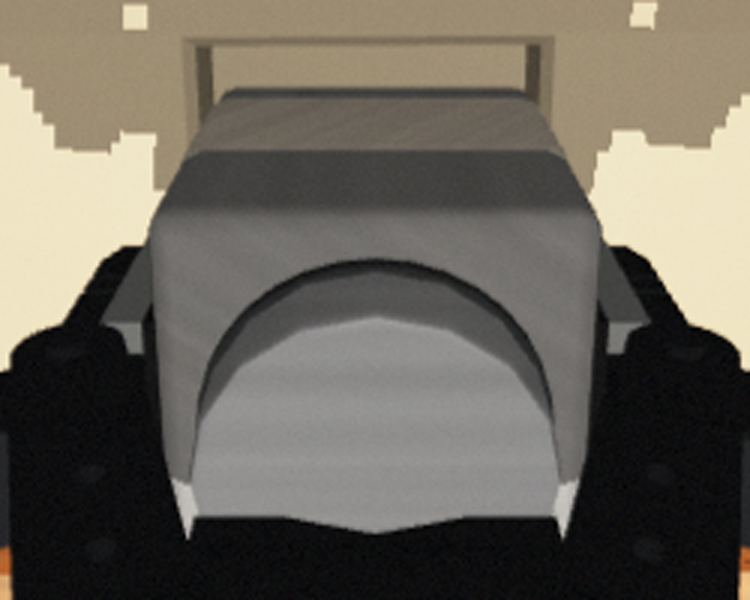

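Request:
servo_tool --pt "0.2 -0.08 0 0 1" --pt "0.35 0 0 0 1" --pt "0.35 0 0 0 1" --pt "0.35 0 0 0 1" --pt "0.35 0 0 0 1" --pt "0.3 0 0 0 1" --pt "0.2 0 0 0 1" --pt "0.1 0 0 0 1" --pt "0 0 0 0 1" --pt "0 0 0 0 1"

```text
clock: 21.8
tcp_pos: [0.4735, -0.3655, 0.0447]
orientation: [0.031, 0.706, 0.031, -0.706]
wrist_force: [-2.0, 0.9, 4.8]
finger_gap: 0.0514
```

```bash
cat > lk.py <<'E'
from fit import *
import cv2,sys
from workcell import env,optics
n=sys.argv[1]
p=optics.read_camera('wrist');s=env.get_state();print(s['wrist_force'].round(2),s['tcp_pos'].round(4),s['clock'],s['finger_gap'].round(4))
cv2.imwrite(f'pics/{n}.png',p['pixels'])
E
python3 lk.py 14
```

```text
Traceback (most recent call last):
  File "lk.py", line 5, in <module>
    p=optics.read_camera('wrist');s=env.get_state();print(s['wrist_force'].round(2),s['tcp_pos'].round(4),s['clock'],s['finger_gap'].round(4))
                                                                                                                     ^^^^^^^^^^^^^^^^^^^^^
AttributeError: 'float' object has no attribute 'round'
```

Request:
servo_tool --pt "0 0 0 0 -0.4" --pt "0 0 0 0 -0.6" --pt "0 0 0 0 -0.6" --pt "0 0 0 0 -0.6" --pt "-1.0 0 0 0 -0.6" --pt "-3.0 0 0 0 -0.6" --pt "-4.0 0 0 0 -0.8" --pt "-4.0 0 0 0 -1" --pt "-2.0 0 0 0 -1" --pt "0 0 0 0 -1"

```text
clock: 23.1
tcp_pos: [0.4745, -0.3665, 0.1869]
orientation: [0.033, 0.708, 0.03, -0.705]
wrist_force: [-0.0, -0.1, -0.5]
finger_gap: 0.0855
```

```bash
sed -i "s/s\['finger_gap'\].round(4)/s['finger_gap']/" lk.py; python3 lk.py 14; python3 -c "
from h import *
from workcell import env,optics
import cv2
totool(env.get_state(),[0.6879,0.0343,.165],116.2)
p=optics.read_camera('scene');cv2.imwrite('pics/14s.png',cv2.resize(p['pixels'][120:260,50:220],None,fx=4,fy=4,interpolation=2))"
```

```text
[-0.58  1.01  0.77] [ 0.4739 -0.3658  0.1851] 23.15 0.08539183093639298
tool shift cm [  1.99 -37.96 -24.87] jaw yaw deg -84.91 x axis [ 0.002 -0.001 -1.   ] tcp [ 0.4739 -0.3658  0.1851]
turn -0.368 q6? 2.26
turn 2.773 q6? 2.26
turn -0.368 q6? 2.26
```

View pics/14.png

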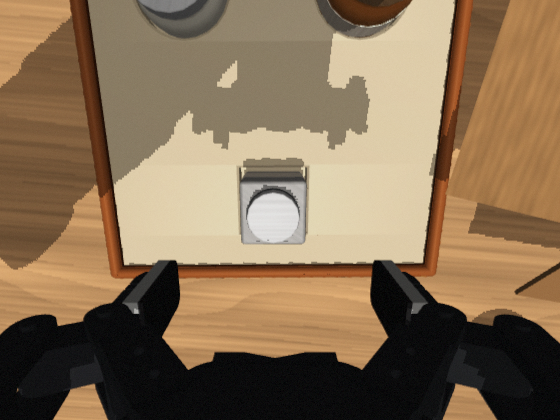

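View pics/14s.png

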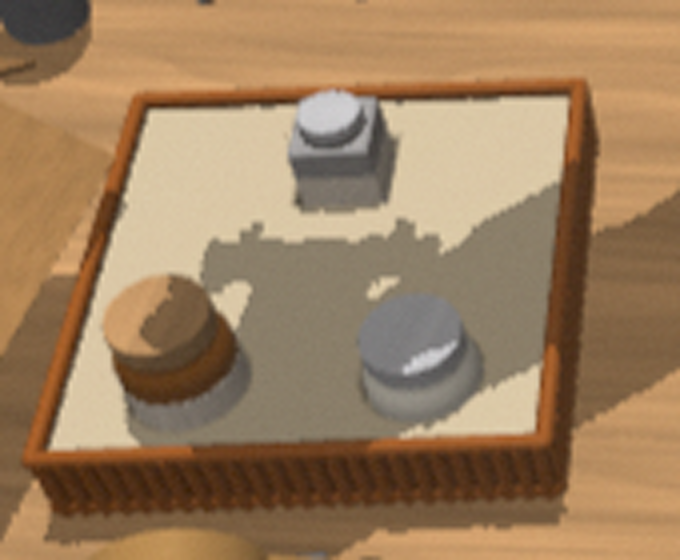

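Request:
servo_tool --pt "0 -3.0 -1.97 0 -1" --pt "0 -4.5 -2.95 0 -1" --pt "0 -4.5 -2.95 0 -1" --pt "0 -4.5 -2.95 0 -1" --pt "0 -4.5 -2.95 0 -1" --pt "0 -4.5 -2.95 0 -1" --pt "0 -4.5 -2.95 0 -1" --pt "0 -4.5 -2.95 0 -1" --pt "0 -2.8 -1.85 -0.184 -1" --pt "0 0 0 -0.184 -1"

```text
clock: 24.45
tcp_pos: [0.684, 0.0308, 0.1815]
orientation: [-0.163, -0.687, -0.164, 0.689]
wrist_force: [-0.2, -0.2, 0.5]
finger_gap: 0.0853
```

```bash
python3 lk.py 15; python3 -c "
from h import *
from workcell import env
s=env.get_state();print(s['joint_pos'].round(2))
totool(s,[0.6749,0.0283,.006],116.2)"
```

```text
[-0.25 -0.82  0.86] [0.6836 0.0296 0.1817] 24.5 0.08574065273116334
[-0.07  0.55  0.29  1.31  0.    2.6 ]
tool shift cm [17.57 -0.24  0.78] jaw yaw deg -63.02 x axis [-0.004  0.    -1.   ] tcp [0.6836 0.0296 0.1817]
turn 0.014 q6? 2.6
turn -3.128 q6? 2.6
turn 0.014 q6? 2.6
```

View pics/15.png

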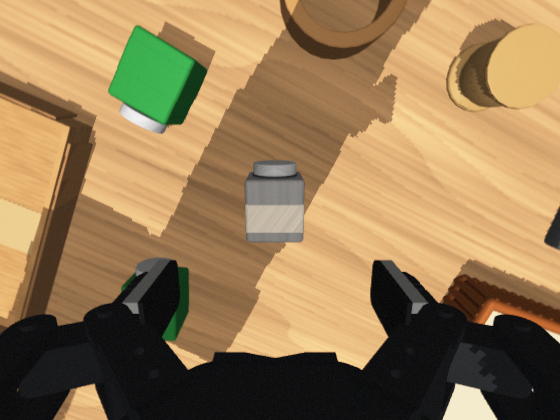

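```bash
python3 -c "
from h import *
from workcell import env,optics
p=optics.read_camera('wrist')
X=np.array([plane(p,c,.052) for c in [(246,241),(303,241),(302.5,180),(247,180)]]);print(X.mean(0),X.round(4).tolist())
totool(env.get_state(),[X.mean(0)[0],X.mean(0)[1],.006],116.2)"
```

```text
[0.67665774 0.02700819 0.052     ] [[0.6403, 0.0373, 0.052], [0.6636, -0.0083, 0.052], [0.7122, 0.0184, 0.052], [0.6906, 0.0606, 0.052]]
tool shift cm [17.59 -0.1   0.63] jaw yaw deg -63.72 x axis [-0.004  0.    -1.   ] tcp [0.6834 0.0288 0.1819]
turn 0.001 q6? 2.61
turn -3.14 q6? 2.61
turn 0.001 q6? 2.61
```

Request:
servo_tool --pt "3.0 -0.15 0.7 0 -1" --pt "4.5 0 0 0 -1" --pt "4.5 0 0 0 -1" --pt "3.4 0 0 0 -1" --pt "1.5 0 0 0 -1" --pt "0.7 0 0 0 -1" --pt "0 0 0 0 -1" --pt "0 0 0 0 0.2" --pt "0 0 0 0 1" --pt "0 0 0 0 1" --grip_force 30

```text
clock: 25.8
tcp_pos: [0.6782, 0.0261, 0.0098]
orientation: [0.16, 0.69, 0.16, -0.688]
wrist_force: [-0.3, -0.4, 4.0]
finger_gap: 0.0516
```

Request:
servo_tool --pt "0 0 0 0 1" --pt "0 0 0 0 1" --pt "-2.0 0 0 0 1" --pt "-4.0 0 0 0 1" --pt "-4.0 0 0 0 1" --pt "-2 0 0 0 1" --pt "0 0 0 0 1" --pt "0 0 0 0 1" --pt "0 0 0 0 1" --pt "0 0 0 0 1"

```text
clock: 27.05
tcp_pos: [0.6766, 0.0261, 0.127]
orientation: [-0.16, -0.688, -0.16, 0.689]
wrist_force: [-0.6, 0.5, -1.9]
finger_gap: 0.0518
```

```bash
python3 lk.py 16; python3 lk.py 16; python3 -c "
from h import *
from workcell import env,optics
F=[]
for i in range(8):
    p=optics.read_camera('top');F.append(env.get_state()['wrist_force'][2])
s=env.get_state();print(np.round(F,2),np.mean(F),s['joint_pos'].round(2))
totool(s,[0.465,0.355,.13],90)
import cv2;cv2.imwrite('pics/16t.png',cv2.resize(p['pixels'][150:310,90:240],None,fx=3.7,fy=3.7,interpolation=2))
import pickle;pickle.dump(p,open('t16.pkl','wb'))"
```

```text
[ 0.67  0.11 -1.34] [0.6767 0.026  0.1273] 27.1 0.05169561451938975
[-0.4  -0.54 -1.15] [0.6769 0.0261 0.1275] 27.15 0.05176148240960026
[-1.15 -1.05 -1.08 -0.94 -1.38 -0.91 -0.71 -0.2 ] -0.9257870506336159 [-0.08  0.55  0.16  1.18  0.    2.6 ]
tool shift cm [ -0.16 -38.89   4.54] jaw yaw deg -63.83 x axis [ 0.  0. -1.] tcp [0.6772 0.026  0.1284]
turn 0.457 q6? 2.6
turn -2.685 q6? 2.6
turn 0.457 q6? 2.6
```

View pics/16t.png

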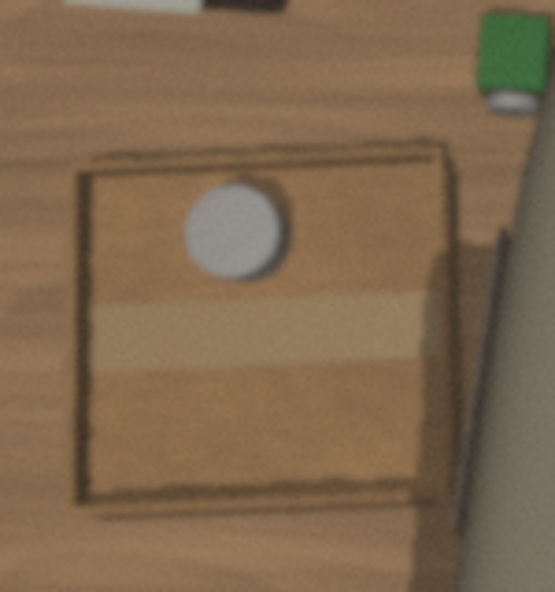

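View pics/16.png

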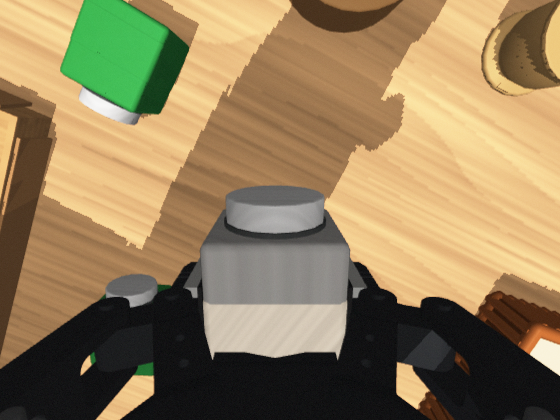

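```bash
python3 -c "
from h import *
import pickle
p=pickle.load(open('t16.pkl','rb'))
for n,c,z in [('tl',(92,172),.036),('tr',(440,158),.036),('br',(455,490),.036),('bl',(85,495),.036),('round top',(235,230),.051),('cand',(255,425),.005)]:
    print(n,plane(p,(c[0]/3.7+90,c[1]/3.7+150),z).round(3))
"
```

```text
tl [0.639 0.479 0.036]
tr [0.651 0.218 0.036]
br [0.404 0.201 0.036]
bl [0.4   0.471 0.036]
round top [0.594 0.365 0.051]
cand [0.452 0.357 0.005]
```

Request:
servo_tool --pt "0 0 0 -0.18 1" --pt "0 0 0 -0.182 1" --pt "0 0 0 -0.182 1" --pt "0 0 0 -0.182 1" --pt "0 0 0 -0.182 1" --pt "0 0 0 -0.182 1" --pt "0 0 0 -0.182 1" --pt "0 0 0 -0.182 1" --pt "0 0 0 -0.182 1" --pt "0 0 0 -0.182 1"

```text
clock: 28.8
tcp_pos: [0.6773, 0.026, 0.1284]
orientation: [0.643, 0.295, 0.643, -0.295]
wrist_force: [0.1, -0.1, -1.0]
finger_gap: 0.0518
```

Request:
servo_tool --pt "0 0 0 -0.18 1" --pt "0 0 0 -0.18 1" --pt "0 0 0 -0.18 1" --pt "0 0 0 -0.18 1" --pt "0 0 0 -0.18 1" --pt "0 3.0 -1.8 0 1" --pt "0 4.4 -2.6 0 1" --pt "0 4.4 -2.6 0 1" --pt "0 4.4 -2.6 0 1" --pt "0 4.4 -2.6 0 1"

```text
clock: 30.05
tcp_pos: [0.5476, 0.2291, 0.1286]
orientation: [0.707, -0.012, 0.707, 0.012]
wrist_force: [0.7, 0.3, -0.6]
finger_gap: 0.0517
```

```bash
python3 -c "
from h import *
from workcell import env,optics
s=env.get_state();print(s['joint_pos'].round(2),s['clock'])
totool(s,[0.470,0.345,.013],92)
"
```

```text
[ 0.26  0.4  -0.09  1.08  0.    0.23] 30.05
tool shift cm [11.56 11.83 -7.38] jaw yaw deg 91.89 x axis [ 0.001  0.    -1.   ] tcp [0.5476 0.2291 0.1286]
turn 3.14 q6? 0.23
turn -0.002 q6? 0.23
turn 3.14 q6? 0.23
```

Request:
servo_tool --pt "0 4.0 -2.5 0 1" --pt "0 4.0 -2.5 0 1" --pt "0 3.8 -2.4 0 1" --pt "2.0 0 0 0 1" --pt "4.0 0 0 0 1" --pt "3.0 0 0 0 1" --pt "1.2 0 0 0 1" --pt "0.5 0 0 0 1" --pt "0.3 0 0 0 1" --pt "0 0 0 0 1"

```text
clock: 31.3
tcp_pos: [0.4712, 0.3436, 0.0191]
orientation: [0.707, -0.011, 0.707, 0.012]
wrist_force: [-0.1, -1.4, -1.0]
finger_gap: 0.0518
```

```bash
python3 lk.py 17
```

```text
[-0.8  -0.09 -0.99] [0.4712 0.3436 0.0192] 31.35 0.05168818798430356
```

View pics/17.png

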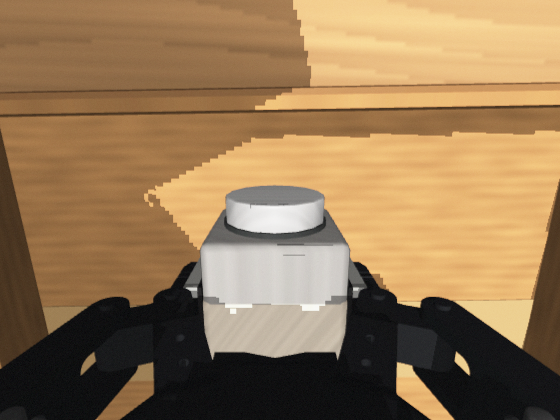

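Still held just above the floor (no contact force), inside the walls. Lowering slowly.

Request:
servo_tool --pt "0.2 0 0 0 1" --pt "0.15 0 0 0 1" --pt "0.15 0 0 0 1" --pt "0.1 0 0 0 1" --pt "0.1 0 0 0 1" --pt "0 0 0 0 1" --pt "0 0 0 0 1" --pt "0 0 0 0 1" --pt "0 0 0 0 1" --pt "0 0 0 0 1"

```text
clock: 32.6
tcp_pos: [0.4708, 0.3434, 0.0147]
orientation: [0.708, -0.012, 0.706, 0.012]
wrist_force: [-7.1, -4.6, 22.4]
finger_gap: 0.0515
```

Request:
servo_tool --pt "-0.2 0 0 0 1" --pt "0 0 0 0 1" --pt "0 0 0 0 -0.4" --pt "0 0 0 0 -0.6" --pt "0 0 0 0 -0.7" --pt "0 0 0 0 -0.7" --pt "-2.0 0 0 0 -0.7" --pt "-4.0 0 0 0 -0.7" --pt "-4.0 0 0 0 -1" --pt "-3.0 0 0 0 -1"

```text
clock: 33.85
tcp_pos: [0.471, 0.3436, 0.1451]
orientation: [0.707, -0.011, 0.707, 0.012]
wrist_force: [0.4, -0.9, 0.4]
finger_gap: 0.0854
```

Request:
servo_tool --pt "-4.0 0 0 0 -1" --pt "-3.0 0 0 0 -1" --pt "0 -4 0 0 -1" --pt "0 -4 0 0 -1" --pt "0 -4 0 0 -1" --pt "0 -4 0 0 -1" --pt "0 -3 0 0 -1" --pt "0 0 0 0 -1" --pt "0 0 0 0 -1" --pt "0 0 0 0 -1"

```text
clock: 35.1
tcp_pos: [0.4768, 0.1543, 0.2132]
orientation: [0.707, -0.012, 0.707, 0.012]
wrist_force: [-0.2, 0.2, -0.3]
finger_gap: 0.0855
```

Run:
```python
import cv2
from h import *
from workcell import env,optics
t=optics.read_camera('top');s=optics.read_camera('scene');st=env.get_state();print(st['clock'],st['tcp_pos'],st['wrist_force'])
cv2.imwrite('pics/20t.png',t['pixels']);cv2.imwrite('pics/20s.png',s['pixels'])
cv2.imwrite('pics/20h.png',cv2.resize(s['pixels'][120:260,50:220],None,fx=4.5,fy=4.2,interpolation=2))
cv2.imwrite('pics/20ht.png',cv2.resize(t['pixels'][160:295,350:490],None,fx=4,fy=4,interpolation=2))
u=np.array([.9957,.0924,0]);v=np.array([-.0924,.9957,0]);c=.438*u-.4078*v
for z in (.024+.070,): print('lid centre expected px',proj(t,c+[0,0,z]),proj(s,c+[0,0,z]))
```

```text
35.2 [0.47680035 0.15430594 0.21323356] [-1.43494365 -0.34082791  0.38102188]
lid centre expected px [[428.3183892  256.72933255]] [[132.5713473  149.02568893]]
```

View pics/20s.png

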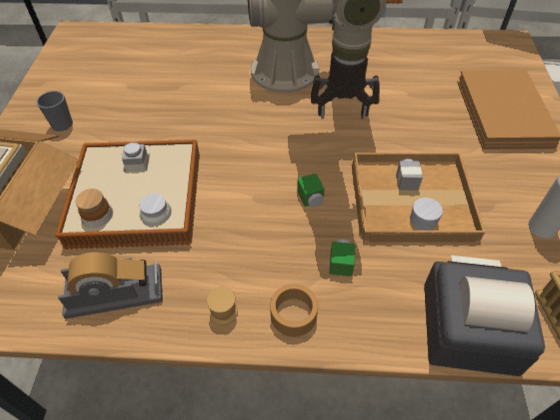

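View pics/20t.png

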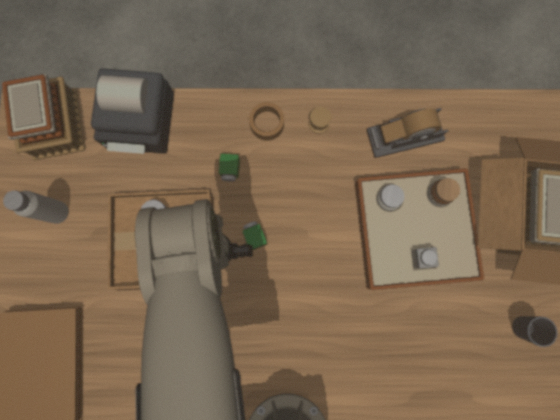

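View pics/20h.png

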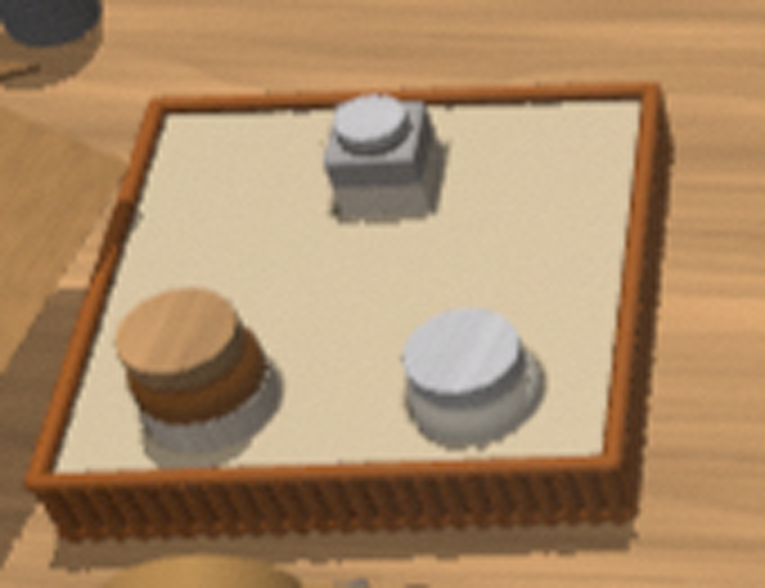

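View pics/20ht.png

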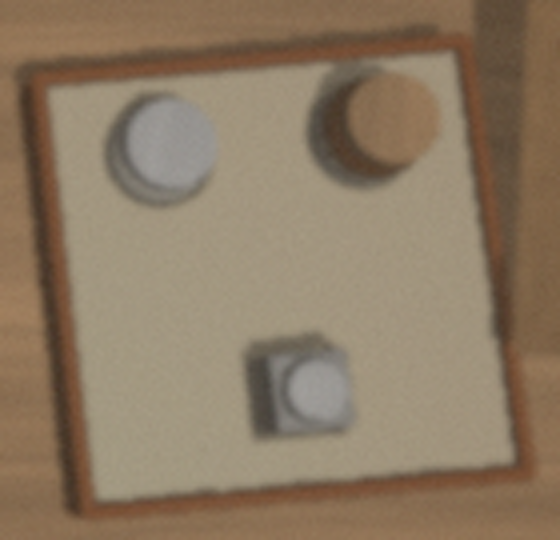

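```bash
python3 -c "
from h import *
from workcell import env,optics,order
t=optics.read_camera('top');s=optics.read_camera('scene')
print(tri((t,(429.8,257)),(s,(132.9,149))))
print(order.hand_in())"
```

```text
(array([ 0.47280312, -0.3673347 ,  0.09349104]), np.float64(0.002129944024960783))
the job is handed in; nothing more can be done
None
```

I stood the filled tin lid up in the hamper pocket, put the empty one in the carton tray, and handed the job in after about 35 s of robot time. No verdict is reported.

- **Which tin was filled:** I weighed each by lifting. The tin nearer the robot pulled about 2.0–2.3 N, so it was the filled one; the farther tin pulled about 0.7 N, so it was empty.
- **Filled tin:** The tool only turns about the vertical, so I tipped this tin upright against the hamper's -x rim. I levelled it on the board, re-gripped it higher, lowered it into the pocket until it touched the floor, then released it.
- **Empty tin:** It lies on its side on the free half of the carton floor. I lowered it until it made contact, with about 22 N of wrist force, then backed off 2 mm and released it.

**Last checks:** The filled tin's lid top measured 93.5 mm high, against 94 mm expected if fully home. Its lid was within about 1.5 pixels of the pocket centre in both views. The two jars, the round tin and both green look-alikes looked unmoved, and the gripper was clear of everything.

**What did not go as planned:** While tipping, the filled tin slid about 10 mm in the jaws and stopped near 75–80°, so I had to level it on the board and re-grip. At the end the arm hid most of the carton in the top view, so I confirmed the empty tin's final position only in the scene view.

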